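# Set the cassette reader for a tall cassette and read it

### The arm

A 6-joint arm with a two-finger parallel gripper is mounted at the origin on the work surface. World frame = base frame: x ahead of the robot, y to its left, z up, the work surface at z = 0. Lengths are in mm, angles in rad, forces in N, time in s.
With the tool pointing down it reaches from about 425 to 1125 mm from the base axis. Payload 14.9 kg.
Tool frame: the origin (TCP) lies on the centre line of the jaws, within the pads' length; the fingertips stand 22 mm ahead of it and the grasp point (between the pads) lies 3 mm ahead of it; y points along the fingers, z is the direction in which the jaws open and shut, and the axes are right-handed (so a half turn about y gives the same grasp; the last joint's range is limited). The gripper opens to 91 mm and grips with 3 to 60 N. Pads are 32 mm wide; open, the fingers measure 118 mm over their backs; the gripper's body (76 mm by 178 mm) begins 60 mm behind the grasp point.
Start: joints at [-1.2, 0.379, 1.734, -0, 1.028, -0.033], TCP at [275.038, -643.718, 235.932] pointing down, gripper open.
Joint ranges: [-2.77, 2.77], [-0.74, 2.19], [0, 2.66], [-1.06, 4.2], [0.31, 2.87], [-3.08, 3.08]. Speed limits (rad/s): [1.89, 1.89, 2.39, 3.14, 3.14, 3.14].

### API

Orientations are given as a unit quaternion [w, x, y, z].
In Python, from rig import sensors, eyes, order, nets gives the robot as it stands.
- The arm moves only by the shell command python3 -m jog 'ROWS'. ROWS is text: rows parted by semicolons, each of 7 numbers parted by spaces: the turn, a rotation vector about the tool's x, y, z in rad, then the shift along the tool's x, y, z in cm, then the closure, from 0 (fully open) to 1 (shut). A call has 1 to 20 rows; each row is the pose to reach, as a shift and turn from the pose measured when the call began, along the tool's axes at that moment; what a row does not reach only later rows make up. A row lasts 1/8 s, in which the tool goes at most 62.5 mm and 10.7 degrees, less where a joint would pass 70% of its speed; a pose out of reach is approached as far as the arm can. A call with a gripper value outside its range is refused whole. The fingers move at their own pace and stop on an object; the grip force is fixed at half the most. Time passes only in rows, so rows that repeat a pose let the fingers close. It gives the time, the measured TCP pose, the force and the opening at its end, in the units of the state.
- sensors.get_obs(): the state, without advancing time (a new reading comes with each control period).
- eyes.grab_frame(name): name is "scene" or "top" or "wrist"; returns the picture (480x640x3 uint8, red, green, blue); there is no depth.
- eyes.camera_params(name): a dict with "fovy" (degrees; the focal length in pixels is half the picture's height over the tangent of half this angle, whatever the lens; pixels are square), "cx", "cy" (the principal point, pixels), "rvec" (rotation vector, rad) and "tvec" (3), from world to camera coordinates, as OpenCV has them; the wrist camera has in their place "hand_eye" (4x4, takes a point from camera to tool coordinates, whose origin is the TCP and whose axes are the tool frame's). Camera axes: x right, y down, z forward; pixel columns grow to the right and rows downward; lengths in mm; the calibration is good to about 2 mm. A picture is of the moment at which its call begins: read the wrist's pose just before it. camera_params takes no time and is no camera call.
- order.job_done(): hands the job in, once; it reports no verdict.
Trained networks look in the newest picture that a camera, given by its name, has taken for a name from the list of things; names that differ only in an ending like _2 or _b are one class to them, and where a whole thing is asked for, a point or a joint stands for the part that bears it (a point fixed in the world has none). Each returns a list of dicts, best first, with "confidence" (0 to 1); they miss things now and then, are a little off and sometimes report something else, mostly with a low value. They report only what shows in the picture. A call takes as long as a camera call. They do not tell look-alikes from the thing itself.
- nets.find_in(label, camera): "xy" ([column, row] in pixels, amid what is visible of it).
- nets.pinpoint(label, camera): "xy" ([column, row] in pixels: a listed point, or the origin of a listed thing).
The state is a dict: "clock": time; "qpos": joint angles; "dq": joint speeds; "joint_torque": joint torques, N m; "eef_pos": TCP position; "orientation": TCP orientation; "force": force on the tool from outside, world axes, zero at the start; "torque": the same for the moment, N m; "finger_gap": opening from 0.0 (shut) to 1.0 (fully open).
Only numpy, scipy, OpenCV 4.12 (cv2) and the standard library are available. Lean on these libraries where they do the work, as an engineer would, in place of code of your own. Each camera call takes 0.05 s, during which the arm holds its last target.

### The job

Lift the reader's head by its blue handle until its pawl catches the next notch up, and let go so that the pawl holds it. Then take the aluminium cassette up and off its hook, carry it upright and stand it in the middle of the black pad under the head, lengthwise along the pad, let go, and then push the green key fully down. Leave everything else on the bench where it is.

Things in the scene. Friction and masses are not known exactly. Their poses are not given: they have to be found in the camera images.
- head (a joint): Height of the grey reader head on its column, m: 0 = resting at the lower notch (as found), 0.055 = hanging on its pawl in the next notch, 0.066 = top stop. It slides straight up with 7 to 10 N and falls back if let go below the notch; the red spring pawl (on the head's left side, at the column) snaps in by itself once the head passes 0.055, and then carries it.
- head_handle (a point): Point in the head's blue handle: an upright paddle 60 mm long (along the reader's x), 16 mm thick (y), 38 mm high; this point is at half height and mid thickness, 5 mm in front (-x) of its middle. It stands on an arm at the head's right (-y) side, 105 mm right of the head's middle; its front 55 mm are free on both sides, nothing is above it. Axes as the reader's.
- pad (a point): Centre of the top of the reader's black pad, 25 mm above the table: 150 mm (x) x 70 mm (y). Axes: x away from the robot to the column (axis 135 mm behind the pad centre), y left, z up. The base plate, 22 mm high, reaches 90 mm in front of the pad centre, 170 mm behind, 155 mm left, 85 mm right. The reader is fixed.
- head_under (a point): Middle of the front lower edge of the head: 70 mm wide, 85 mm high, hanging over the pad from 30 mm in front of its centre back to the column. Underside at the lower notch 140 mm above the pad (too low for the cassette), at the next 195 mm. A vertical tool holding the cassette strikes the head; one leaning back to the robot by about 40 degrees clears it.
- reader: The reader as a whole, white base and aluminium column 36 mm square and 440 mm tall; origin under the pad's centre at table level, axes as for the pad.
- cassette_mid (a point): Centre of the aluminium cassette's body, 120 mm long (its x), 30 mm thick (y), 110 mm high (z), red band on both faces, 0.2 to 0.4 kg; 55 mm above its underside. On top a dark bail: two posts 8 mm square at x = +-26 mm and a cross bar 60 mm long, 8 mm square, underside 155 mm and top 163 mm above the cassette's underside. It hangs by the bail on the hook.
- cassette: The same cassette as a body, origin at the centre of its underside.
- stand: Fixed steel hook stand; origin on the table straight under the place where the cassette hangs, z up. Plate 140 (x) x 170 (y) x 12 mm, reaching 55 mm to -y and 115 mm to +y. Its post, 16 mm across and 270 mm tall, stands 95 mm to +y of the origin. The hanging cassette's x lies along the stand's x.
- hook (a point): Top of the hook's arm where the bail rests, 245 mm above the table, axes as the stand's. The arm is 12 mm wide, 8 mm thick and runs from the post along y to -y; it ends in an upturned tip, outer face 23 mm to -y of here, top 13 mm above the arm. The bail's bar lies across it, along x: the cassette comes free when raised 15 to 35 mm (24 is best) and then moved 60 mm to the stand's -y.
- read_key_top (a point): Centre of the top of the round green read key, 32 mm across, at the front left of the reader's base (30 mm in front, 120 mm left of the pad's centre). It is pressed straight down; top at 44 mm above the table when up.
- read_key (a joint): Travel of the read key, m: 0 up, 0.006 fully down (about 5 N); springs back.
- spinner: Bystander: round-lidded bench spinner, 150 x 150 x 108 mm, fixed; origin at the centre of its underside.
- reagent: Bystander: amber bottle, 68 mm across, 150 mm tall; origin at the centre of its underside.
- jar: Bystander: white jar, 60 mm across, 70 mm tall; origin at the centre of its underside.
- tray: Bystander: low open steel tray, 130 x 90 x 28 mm; origin at the centre of its underside.
- logbook: Bystander: blue logbook lying flat, 150 x 110 x 14 mm; origin at the centre of its underside.
Mind the look-alikes: they are no part of the job. What is shaped like the cassette but yellow is not meant.

How it is judged:
By the outcome, as a careful person would: the job done as asked, in the order asked, and still so for the second after the job is handed in, with the robot touching nothing.
It also fails if it takes over 62 s, if anything falls off the work surface, if the arm or the gripper's body presses on something with over 40 N, if the wrist force passes 120 N, or if a joint passes its speed limit or range.

## Working session

There is one attempt and no reset: what is moved stays moved. The work goes in short steps, Python scripts to look and compute and a shell command to move; the robot and the scene stay as the last step left them, time stands still between calls to the robot, and variables do not carry over. Pictures are saved under pics/ and viewed, and the job is handed in when it is done.

```bash
ls -la; mkdir -p pics
python3 - <<'E'
from rig import sensors, eyes, order, nets
import cv2
o=sensors.get_obs();print(o)
for n in("scene","top","wrist"):
    im=eyes.grab_frame(n);cv2.imwrite(f"pics/{n}0.png",im[...,::-1]);print(n,eyes.camera_params(n))
E
```

```text
total 12
drwxr-xr-x  3 agent agent 4096 Dec  7 13:49 .
drwxr-xr-x 23 root  root  4096 Dec  7 13:49 ..
drwxr-xr-x  2 agent agent 4096 Dec  7 13:49 pics
{'clock': 0.0, 'qpos': array([-1.20030342e+00,  3.79445393e-01,  1.73475483e+00,  2.00406708e-05,
        1.02850072e+00, -3.32938230e-02]), 'dq': array([ 0.00096802, -0.00075952, -0.00014578, -0.00017924,  0.00026985,
        0.00014978]), 'joint_torque': array([ 1.42990717e-03, -7.63718534e+01, -4.34365225e+01,  6.50652009e-02,
        4.24281252e-02, -7.04773720e-05]), 'eef_pos': array([ 274.90399898, -643.36751279,  235.2753404 ]), 'orientation': array([ 0.14172892, -0.14184846,  0.69313243, -0.69235783]), 'force': array([ 0.18284828,  0.67362028, -0.62720228]), 'torque': array([0.02356931, 0.0068975 , 0.0104422 ]), 'finger_gap': 1.0007253797341094}
scene {'fovy': 44.402686135220364, 'cx': 316.9747764581801, 'cy': 239.14517207373015, 'rvec': array([ 2.40029712, -0.05711103,  0.02597371]), 'tvec': array([-504.11348988,   65.61509976, 1632.68446587])}
top {'fovy': 42.39353300412844, 'cx': 320.44497785712696, 'cy': 240.3166462368771, 'rvec': array([ 2.18273564, -2.15158865,  0.08060515]), 'tvec': array([ -58.65310751,  518.78928295, 1687.49248776])}
wrist {'fovy': 58.28093073337946, 'cx': 317.80590684460617, 'cy': 242.12299065038553, 'hand_eye': array([[-2.94280621e-04,  9.67903547e-01,  2.51321780e-01,
        -7.05860882e+01],
       [-8.39737401e-04, -2.51321941e-01,  9.67903186e-01,
        -1.49079908e+02],
       [ 9.99999604e-01,  7.37908521e-05,  8.86743986e-04,
         2.86124215e-01],
       [ 0.00000000e+00,  0.00000000e+00,  0.00000000e+00,
         1.00000000e+00]])}
```

View pics/scene0.png

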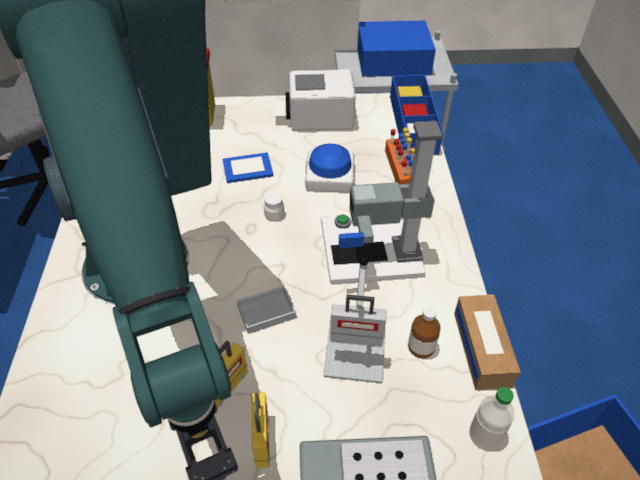

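View pics/top0.png

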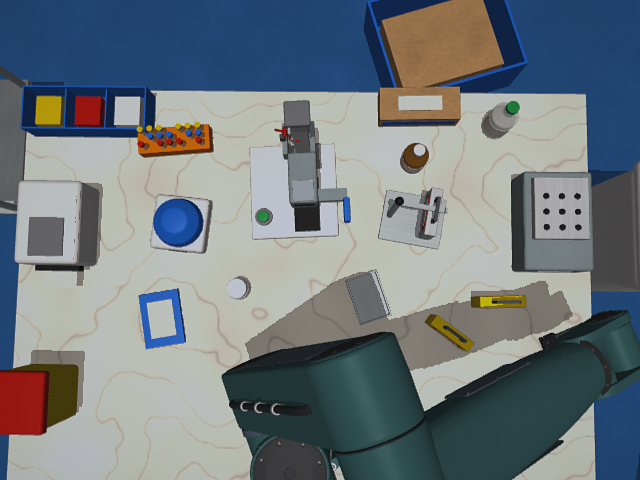

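View pics/wrist0.png

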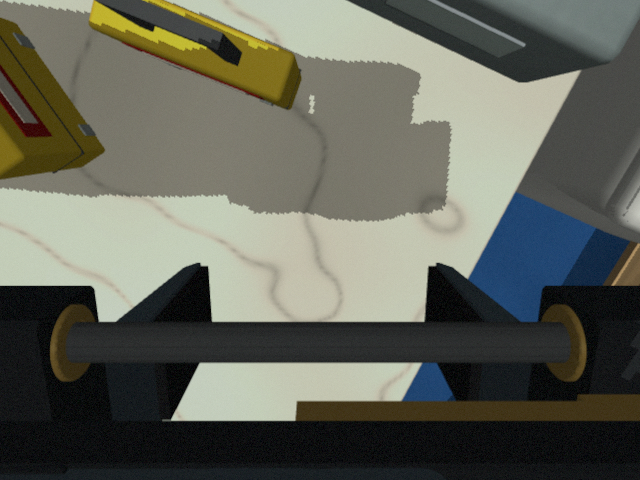

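The top view shows the reader at about (300,195) with its blue handle at (347,209). The real cassette is on the hook at about (432,212), and the two yellow look-alikes are at (450,332) and (498,300). Next I'll run the networks in both fixed cameras and triangulate.

```bash
cat > h.py <<'E'
from rig import sensors, eyes, order, nets
import numpy as np, cv2
from scipy.spatial.transform import Rotation as R
def K(p):
    f=240/np.tan(np.radians(p["fovy"])/2); return np.array([[f,0,p["cx"]],[0,f,p["cy"]],[0,0,1.]])
def ext(n,obs=None):
    p=eyes.camera_params(n)
    if n!="wrist": return K(p),R.from_rotvec(p["rvec"]).as_matrix(),np.array(p["tvec"])
    T=np.eye(4);q=obs["orientation"];T[:3,:3]=R.from_quat([q[1],q[2],q[3],q[0]]).as_matrix();T[:3,3]=obs["eef_pos"]
    M=np.linalg.inv(T@p["hand_eye"]);return K(p),M[:3,:3],M[:3,3]
def proj(n,X,obs=None):
    k,r,t=ext(n,obs);c=(r@np.atleast_2d(X).T).T+t;u=(k@c.T).T;return u[:,:2]/u[:,2:]
def ray(n,xy,obs=None):
    k,r,t=ext(n,obs);d=r.T@np.linalg.inv(k)@np.array([*xy,1.]);return -r.T@t,d/np.linalg.norm(d)
def tri(l):
    A=np.zeros((3,3));b=np.zeros(3)
    for o,d in l:
        P=np.eye(3)-np.outer(d,d);A+=P;b+=P@o
    X=np.linalg.solve(A,b);return X,[np.linalg.norm((np.eye(3)-np.outer(d,d))@(X-o)) for o,d in l]
def onz(n,xy,z,obs=None):
    o,d=ray(n,xy,obs);return o+d*(z-o[2])/d[2]
def tool(obs=None):
    obs=obs or sensors.get_obs();q=obs["orientation"];return R.from_quat([q[1],q[2],q[3],q[0]]).as_matrix(),obs["eef_pos"]
def rel(goalR,goalp):
    """turn (rotvec, tool axes) and shift cm from the present pose"""
    r,p=tool();return np.round(R.from_matrix(r.T@goalR).as_rotvec(),3),np.round(r.T@(np.array(goalp)-p)/10,2)
E
python3 - <<'E'
from h import *
print(tool()[0].round(3))
eyes.grab_frame("scene");eyes.grab_frame("top")
for l in ["head_handle","pad","head_under","cassette_mid","cassette","stand","hook","read_key_top","reader"]:
    r={}
    for n in("scene","top"):
        L=nets.pinpoint(l,n)[:3];r[n]=L
        print(l,n,[(np.round(a["xy"],1).tolist(),round(a["confidence"],2)) for a in L])
    if r["scene"] and r["top"]:
        X,e=tri([ray(n,r[n][0]["xy"]) for n in r]);print("   ->",X.round(1),np.round(e,1))
print(sensors.get_obs()["clock"])
E
```

```text
[[-0.92  -0.     0.393]
 [-0.393  0.001 -0.92 ]
 [-0.    -1.    -0.001]]
head_handle scene [([350.0, 240.6], 0.57)]
head_handle top [([344.2, 214.5], 0.7)]
   -> [ 575.3 -112.5  185. ] [4.5 4.5]
pad scene [([357.8, 255.8], 0.71)]
pad top [([303.5, 204.8], 0.75)]
   -> [620.7  -1.5  -1.7] [1. 1.]
head_under scene [([355.5, 211.8], 0.65), ([262.0, 311.4], 0.21)]
head_under top [([303.8, 208.5], 0.92)]
   -> [594.1 -10.7 181.4] [8.9 8.9]
cassette_mid scene [([357.3, 327.5], 0.9), ([223.5, 374.3], 0.72), ([260.3, 428.1], 0.63)]
cassette_mid top [([495.4, 299.8], 0.76), ([430.9, 214.8], 0.73), ([448.9, 332.0], 0.71)]
   -> [ 459.2 -459.7  341.1] [96.5 96.5]
cassette scene [([358.3, 337.6], 0.91), ([227.8, 388.9], 0.79), ([262.7, 442.2], 0.67)]
cassette top [([427.4, 219.5], 0.84), ([446.7, 328.2], 0.74), ([428.8, 212.5], 0.73)]
   -> [ 577.9 -334.7   96.2] [5.7 5.7]
stand scene [([353.6, 358.5], 0.94), ([274.8, 214.0], 0.47)]
stand top [([421.9, 219.1], 0.76), ([262.4, 217.5], 0.64), ([427.1, 217.7], 0.51)]
   -> [ 581.  -333.7    4.7] [3.7 3.7]
hook scene [([358.9, 301.4], 0.75)]
hook top [([433.1, 210.1], 0.92)]
   -> [ 578.5 -327.9  228.1] [0.1 0.1]
read_key_top scene [([343.2, 216.5], 0.49)]
read_key_top top [([263.9, 216.2], 0.42)]
   -> [583.1 104.   50.1] [1.9 1.9]
reader scene [([358.2, 260.4], 0.98), ([357.6, 299.3], 0.48)]
reader top [([305.0, 204.8], 0.9)]
   -> [622.7  -5.  -17.5] [1.4 1.4]
1.15
```

Run:
```python
import cv2
a=cv2.imread("pics/top0.png");b=cv2.imread("pics/scene0.png")
def c(im,x0,y0,w,h,s,n):cv2.imwrite(n,cv2.resize(im[y0:y0+h,x0:x0+w],None,fx=s,fy=s,interpolation=cv2.INTER_CUBIC))
c(a,235,90,130,160,4,"pics/c1.png" ) if 0 else c(a,235,90,130,150,4,"pics/c1.png")
c(a,370,130,110,130,4.5,"pics/c2.png")
c(b,300,110,160,180,3.3,"pics/c3.png")
c(b,310,260,140,140,4,"pics/c4.png")
```

```text
(no output)
```

View pics/c1.png

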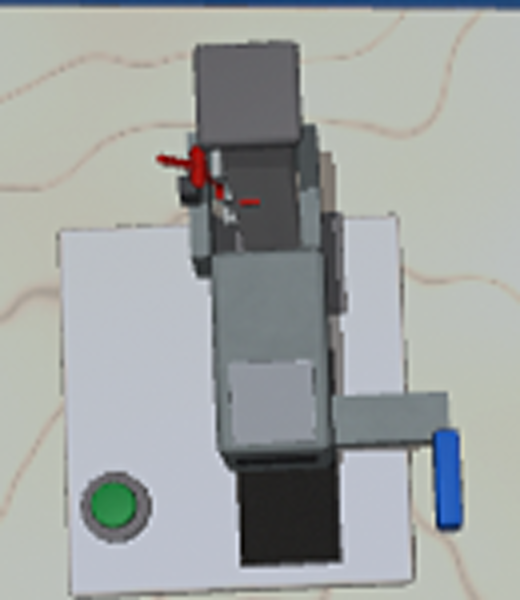

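View pics/c2.png

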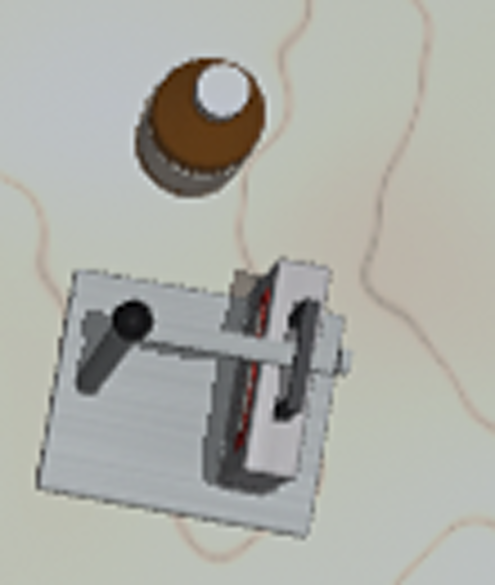

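View pics/c3.png

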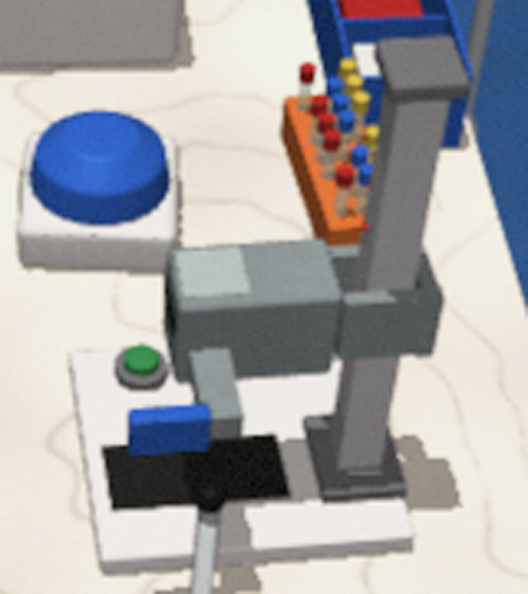

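View pics/c4.png

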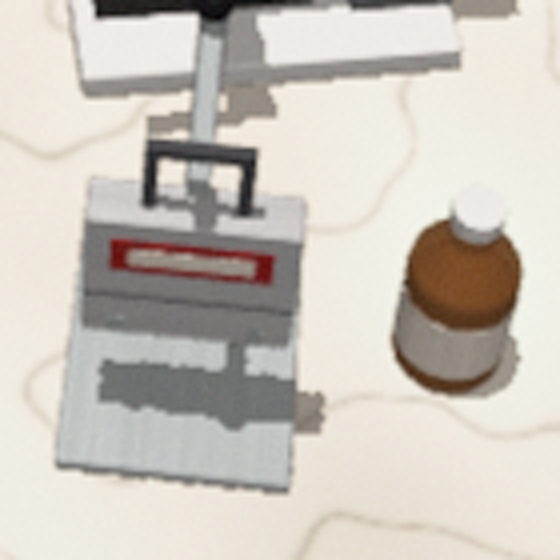

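```bash
cat > fit.py <<'E'
from h import *
from scipy.optimize import least_squares
def fit(P,x0):
    def W(v,X): 
        c,s=np.cos(v[2]),np.sin(v[2]);return np.array([v[0]+c*X[0]-s*X[1],v[1]+s*X[0]+c*X[1],X[2]])
    def f(v): return np.concatenate([proj(n,W(v,X))[0]-xy for n,X,xy in P])
    s=least_squares(f,x0,loss="soft_l1",f_scale=1.0);print(s.x.round(4));r=f(s.x).reshape(-1,2).round(1)
    for p,q in zip(P,r):print(p[0],p[1],q)
    return s.x
def t1(x,y):return(235+x/4,90+y/4)
def t2(x,y):return(370+x/4.5,130+y/4.5)
def s3(x,y):return(300+x/3.3,110+y/3.3)
def s4(x,y):return(310+x/4,260+y/4)
if __name__=="__main__":
    T,S="top","scene"
    fit([(T,(170,155,22),t1(60,230)),(T,(170,-85,22),t1(398,215)),(T,(-90,-85,22),t1(412,578)),(T,(-90,155,22),t1(73,593)),
     (T,(-75,35,25),t1(240,563)),(T,(-75,-35,25),t1(340,563)),(T,(-30,120,44),t1(112,503)),
     (S,(-90,155,22),s3(70,352)),(S,(-90,-85,22),s3(101,553)),(S,(170,-85,22),s3(410,530)),
     (S,(-75,35,25),s3(103,447)),(S,(-75,-35,25),s3(113,508)),(S,(75,-35,25),s3(288,495)),(S,(75,35,25),s3(275,437)),(S,(-30,120,44),s3(140,357))],[615,-10,0])
    fit([(T,(70,115,12),t2(75,270)),(T,(-70,115,12),t2(40,488)),(T,(-70,-55,12),t2(307,537)),(T,(0,-23,257),t2(348,360)),
     (T,(30,0,253),t2(308,303)),(T,(-30,0,253),t2(288,412)),(T,(60,15,200),t2(280,258)),(T,(60,-15,200),t2(332,268)),(T,(-60,-15,200),t2(295,472)),(T,(-60,15,200),t2(247,468)),
     (S,(-70,-55,12),s4(57,465)),(S,(70,-55,12),s4(288,490)),
     (S,(-60,15,200),s4(92,180)),(S,(60,15,200),s4(305,200)),(S,(-60,-15,200),s4(83,222)),(S,(60,-15,200),s4(300,243)),(S,(-30,0,253),s4(147,143)),(S,(30,0,253),s4(256,150))],[580,-330,0])
E
python3 fit.py
```

```text
[ 6.201697e+02 -1.175750e+01  5.470000e-02]
top (170, 155, 22) [-0.6 -0.9]
top (170, -85, 22) [ 0.3 -0.8]
top (-90, -85, 22) [0.7 0.6]
top (-90, 155, 22) [-1.1  0.4]
top (-75, 35, 25) [0.2 0.6]
top (-75, -35, 25) [ 0.4 -0.4]
top (-30, 120, 44) [ 0.3 -0.2]
scene (-90, 155, 22) [-0.7 -0.9]
scene (-90, -85, 22) [-0.4  1.9]
scene (170, -85, 22) [1.7 1.2]
scene (-75, 35, 25) [-0.8 -0.5]
scene (-75, -35, 25) [-0.7  0.1]
scene (75, -35, 25) [ 0.6 -0.2]
scene (75, 35, 25) [-0.  -1.5]
scene (-30, 120, 44) [ 0.2 -0.7]
[ 5.784907e+02 -3.357429e+02 -1.611000e-01]
top (70, 115, 12) [-0.3 -0.6]
top (-70, 115, 12) [-0.8  0.1]
top (-70, -55, 12) [ 0.4 -0.2]
top (0, -23, 257) [0.6 0.2]
top (30, 0, 253) [ 1.6 -0.8]
top (-30, 0, 253) [ 2.1 -0.6]
top (60, 15, 200) [ 0.  -0.1]
top (60, -15, 200) [ 0.4 -0.3]
top (-60, -15, 200) [1.  1.6]
top (-60, 15, 200) [-0.4  0.4]
scene (-70, -55, 12) [-1.2 -1.4]
scene (70, -55, 12) [ 0.6 -1.6]
scene (-60, 15, 200) [-1.2 -1.1]
scene (60, 15, 200) [ 0.2 -1. ]
scene (-60, -15, 200) [-0.3 -0.4]
scene (60, -15, 200) [ 1.  -0.4]
scene (-30, 0, 253) [-0.9  0.3]
scene (30, 0, 253) [0.2 1.1]
```

Run:
```python
from fit import *
r=np.array([620.2,-11.8]);a=.0547;M=np.array([[np.cos(a),-np.sin(a)],[np.sin(a),np.cos(a)]])
def W(x,y,z): return np.array([*(r+M@[x,y]),z])
P=[("top",(30,8,19),t1(434,430)),("top",(30,-8,19),t1(459,430)),("top",(-30,-8,19),t1(462,527)),("top",(-30,8,19),t1(438,528)),
("scene",(-30,-8,19),s3(129,414)),("scene",(30,-8,19),s3(210,409)),("scene",(-30,-8,-19),s3(131,455)),("scene",(30,-8,-19),s3(210,448)),("scene",(-30,8,19),s3(128,408)),]
f=lambda v:np.concatenate([proj(n,W(v[0]+X[0],v[1]+X[1],v[2]+X[2]))[0]-xy for n,X,xy in P])
s=least_squares(f,[-50,-105,180],loss="soft_l1");print(s.x,W(*s.x));print(f(s.x).reshape(-1,2).round(1))
# head front top edge check
for z in(165,250):
  for y in(-35,35):print(z,y,proj("top",W(-30,y,z)).round(1),proj("scene",W(-30,y,z)).round(1))
```

```text
[ -46.0525797  -104.58974901  198.53387813] [ 579.93450657 -118.75113713  198.53387813]
[[-0.2 -0.4]
 [ 0.  -0.6]
 [ 0.3 -0.7]
 [-0.2 -0.7]
 [-0.1  1.5]
 [ 0.2  1.1]
 [-1.2 -0.4]
 [-0.8 -0.1]
 [-0.7 -1.6]]
165 -35 [[318.9 206.9]] [[352.3 227.3]]
165 35 [[291.5 208. ]] [[348.5 208.1]]
250 -35 [[318.3 201.8]] [[354.  203.3]]
250 35 [[289.3 203. ]] [[349.9 184. ]]
```

```bash
cat >> h.py <<'E'
def ori(yaw,lean):
    h=np.array([np.cos(yaw),np.sin(yaw),0]);y=np.sin(lean)*h-np.cos(lean)*np.array([0,0,1.])
    z=-np.array([-np.sin(yaw),np.cos(yaw),0]);return np.column_stack([np.cross(y,z),y,z])
def go(g,yaw,lean,back=0,lbl=""):
    """g: grasp point world; prints row numbers"""
    Q=ori(yaw,lean);p=np.array(g)-(3+back)*Q[:,1];t,s=rel(Q,p);print(lbl,"turn",t,"shift cm",s,"tcp",p.round(1))
def fr(o,yaw,X):
    c,s=np.cos(yaw),np.sin(yaw);return np.array([o[0]+c*X[0]-s*X[1],o[1]+s*X[0]+c*X[1],X[2]])
RD=((620.2,-11.8),.0547);ST=((578.5,-335.7),-.1611)
E
python3 - <<'E'
from h import *
g=fr(*RD,(-51,-105,198));print(g)
go((430,-420,420),.055,.3,0,"via")
go(g,.055,.7,120,"pre")
E
```

```text
[ 575.01691552 -119.43126347  198.        ]
via turn [0.052 0.346 0.297] shift cm [-22.95 -18.69 -14.51] tcp [ 429.1 -420.   422.9]
pre turn [0.122 0.334 0.693] shift cm [-40.73  -5.61 -39.14] tcp [ 495.9 -123.8  292.1]
```

```bash
python3 -m jog '0.05 0.35 0.3 -22.9 -18.7 -14.5 0;0.05 0.35 0.3 -22.9 -18.7 -14.5 0;0.05 0.35 0.3 -22.9 -18.7 -14.5 0;0.05 0.35 0.3 -22.9 -18.7 -14.5 0;0.05 0.35 0.3 -22.9 -18.7 -14.5 0;0.05 0.35 0.3 -22.9 -18.7 -14.5 0;0.12 0.33 0.69 -40.7 -5.6 -39.1 0;0.12 0.33 0.69 -40.7 -5.6 -39.1 0;0.12 0.33 0.69 -40.7 -5.6 -39.1 0;0.12 0.33 0.69 -40.7 -5.6 -39.1 0;0.12 0.33 0.69 -40.7 -5.6 -39.1 0;0.12 0.33 0.69 -40.7 -5.6 -39.1 0;0.12 0.33 0.69 -40.7 -5.6 -39.1 0;0.12 0.33 0.69 -40.7 -5.6 -39.1 0;0.12 0.33 0.69 -40.7 -5.6 -39.1 0'
python3 - <<'E'
from h import *
o=sensors.get_obs();im=eyes.grab_frame("wrist");cv2.imwrite("pics/w1.png",im[...,::-1]);print(o["qpos"].round(3),o["clock"])
g=fr(*RD,(-51,-105,198));print("pred",proj("wrist",g,o),[ (a["xy"],a["confidence"]) for a in nets.pinpoint("head_handle","wrist")])
for X in [(-76,-97,217),(-76,-113,217),(-16,-97,217),(-16,-113,217),(-90,-85,22),(-75,-35,25),(-75,35,25),(-30,-35,165),(-30,120,44)]: print(X,proj("wrist",fr(*RD,X),o).round(0))
go(g,.055,.7,0,"grasp")
E
```

```text
clock: 3.02
eef_pos: [495.7, -125.4, 292.3]
orientation: [0.261, 0.222, 0.671, -0.657]
force: [0.1, -0.5, -0.1]
finger_gap: 1.0
[-0.443 -0.204  2.377  0.778  0.455  0.448] 3.025
pred [[314.98487535 241.92552067]] [([313.0, 243.0], 0.83)]
(-76, -97, 217) [[301. 266.]]
(-76, -113, 217) [[328. 266.]]
(-16, -97, 217) [[303. 181.]]
(-16, -113, 217) [[328. 181.]]
(-90, -85, 22) [[295. 355.]]
(-75, -35, 25) [[245. 338.]]
(-75, 35, 25) [[175. 338.]]
(-30, -35, 165) [[221. 235.]]
(-30, 120, 44) [[ 90. 288.]]
grasp turn [0.002 0.003 0.003] shift cm [-0.05 12.03 -0.11] tcp [ 573.1 -119.5  200.3]
```

```bash
echo
```

```text
(no output)
```

View pics/w1.png

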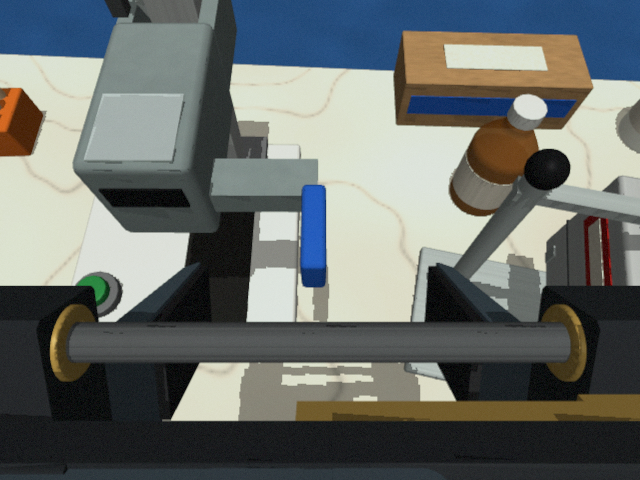

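The blue handle is at (314,235), within a few pixels of the prediction. I'll advance and grip.

```bash
python3 -m jog '0 0 0 0 6 -0.1 0;0 0 0 0 9 -0.1 0;0 0 0 0 12 -0.1 0;0 0 0 0 12 -0.1 0;0 0 0 0 12 -0.1 0;0 0 0 0 12 -0.1 1;0 0 0 0 12 -0.1 1;0 0 0 0 12 -0.1 1;0 0 0 0 12 -0.1 1;0 0 0 0 12 -0.1 1;0 0 0 0 12 -0.1 1;0 0 0 0 12 -0.1 1'
python3 - <<'E'
from h import *
o=sensors.get_obs();im=eyes.grab_frame("wrist");cv2.imwrite("pics/w2.png",im[...,::-1]);print(o["qpos"].round(3),o["clock"],o["force"],o["finger_gap"])
r,p=tool(o);print("up 61mm cm:",(r.T@[0,0,6.1]).round(2), "57",(r.T@[0,0,5.7]).round(2))
E
```

```text
clock: 4.62
eef_pos: [570.1, -122.5, 203.3]
orientation: [0.264, 0.218, 0.68, -0.648]
force: [3.8, 53.9, 11.4]
finger_gap: 0.265
[-0.377  0.104  2.297  1.256  0.315 -0.015] 4.625 [ 3.80666755 53.93025134 11.36008508] 0.26525213713030465
up 61mm cm: [-3.92 -4.67 -0.12] 57 [-3.66 -4.37 -0.11]
```

View pics/w2.png

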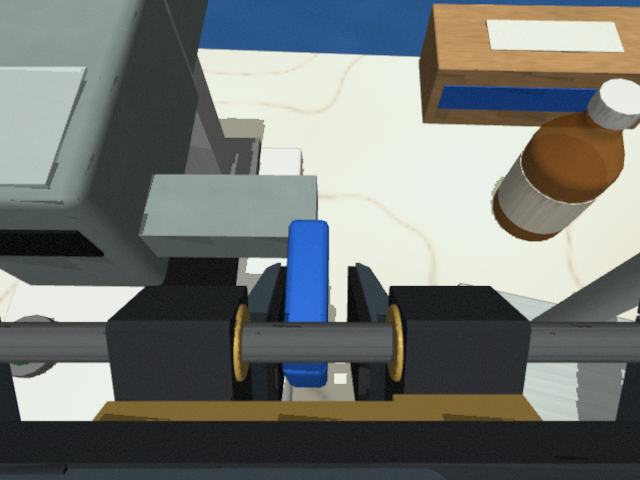

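The readings show a problem. J5 is at its limit (0.315), the tool is 3 mm off in y, and one finger is pushing on the handle with 54 N. I'll fit a kinematic model from the logged poses so I can choose leans the wrist can reach.

```bash
cat > kin.py <<'E'
from h import *
from scipy.optimize import least_squares
def Ry(a):return R.from_rotvec([0,a,0]).as_matrix()
def Rz(a):return R.from_rotvec([0,0,a]).as_matrix()
# link dir: z of frame; pitch about y (positive = forward tilt)
def fk(q,k):
    a1,h,L1,e,L2,D=k[:6]
    R1=Rz(q[0]);p=R1@[a1,0,h]
    R2=R1@Ry(q[1]);p=p+R2@[0,0,L1]
    R3=R2@Ry(q[2]);p=p+R3@[e,0,L2]
    R4=R3@Rz(k[6]*q[3]);R5=R4@Ry(q[4]);p=p+R5@[0,0,D]
    R6=R5@Rz(k[7]*q[5]);return R6,p
E
python3 - <<'E'
from kin import *
o=sensors.get_obs()
Q=[[-1.20030342,0.379445393,1.73475483,2e-5,1.02850072,-.03329],[-0.443,-0.204,2.377,0.778,0.455,0.448],o["qpos"]]
P=[[274.904,-643.368,235.275],[495.7,-125.4,292.3],o["eef_pos"]]
q4=[[0.14172892,-0.14184846,0.69313243,-0.69235783],[.261,.222,.671,-.657],o["orientation"]]
O=[R.from_quat([a[1],a[2],a[3],a[0]]).as_matrix() for a in q4]
for s4 in(1,-1):
  for s6 in(1,-1):
    k=[0,0,0,0,0,0,s4,s6];Ms=[fk(q,k)[0].T@o_ for q,o_ in zip(Q,O)]
    print(s4,s6);[print(m.round(2).tolist()) for m in Ms]
for s4 in(1,-1):
    f=lambda v:np.concatenate([fk(q,[*v,s4,1])[1]-p for q,p in zip(Q,P)]+[[1e-3*v[3]]])
    s=least_squares(f,[100,400,500,0,500,250]);print(s4,s.x.round(1),s.fun.round(1))
E
```

```text
1 1
[[-0.0, -0.0, -1.0], [-1.0, 0.0, 0.0], [0.0, 1.0, -0.0]]
[[0.0, 0.0, -1.0], [-1.0, 0.0, -0.0], [0.0, 1.0, 0.0]]
[[-0.0, 0.0, -1.0], [-1.0, 0.0, 0.0], [0.0, 1.0, 0.0]]
1 -1
[[-0.07, -0.0, -1.0], [-1.0, 0.0, 0.07], [0.0, 1.0, -0.0]]
[[0.78, -0.0, -0.62], [-0.62, 0.0, -0.78], [0.0, 1.0, 0.0]]
[[-0.03, 0.0, -1.0], [-1.0, 0.0, 0.03], [0.0, 1.0, 0.0]]
-1 1
[[0.0, -0.0, -1.0], [-1.0, 0.0, -0.0], [0.0, 1.0, -0.0]]
[[0.97, -0.16, -0.17], [-0.05, 0.56, -0.82], [0.23, 0.81, 0.54]]
[[0.56, -0.54, 0.63], [0.81, 0.18, -0.56], [0.19, 0.82, 0.54]]
-1 -1
[[-0.07, 0.0, -1.0], [-1.0, 0.0, 0.07], [0.0, 1.0, -0.0]]
[[0.65, -0.54, 0.54], [0.73, 0.23, -0.65], [0.23, 0.81, 0.54]]
[[0.58, -0.54, 0.61], [0.79, 0.19, -0.58], [0.19, 0.82, 0.54]]
1 [-83.1 399.4 607.2  72.  694.7 313.9] [-21.8  -8.1  -6.5  -0.4  -2.4   8.2  -1.5  -3.   -1.7   0.1]
-1 [ 615.7 -284.3  130.4 -187.1  -69.  -252.2] [-20.7 -10.9  49.6 -13.9 -17.1 -62.2  -5.6 -21.1  12.6  -0.2]
```

```bash
cat >> kin.py <<'E'
C=np.array([[0,0,-1],[-1,0,0],[0,1,0.]])
def fk2(q,v):
    a1,h,L1,e,L2,D,b=v
    R1=Rz(q[0]);p=R1@[a1,b,h];R2=R1@Ry(q[1]);p=p+R2@[0,0,L1];R3=R2@Ry(q[2]);p=p+R3@[e,0,L2]
    R5=R3@Rz(q[3])@Ry(q[4]);p=p+R5@[0,0,D];return R5@Rz(q[5])@C,p
E
python3 - <<'E'
from kin import *
o=sensors.get_obs()
Q=[[-1.20030342,0.379445393,1.73475483,2e-5,1.02850072,-.03329],[-0.443,-0.204,2.377,0.778,0.455,0.448],o["qpos"]]
P=[[274.904,-643.368,235.275],[495.7,-125.4,292.3],o["eef_pos"]]
f=lambda v:np.concatenate([fk2(q,v)[1]-p for q,p in zip(Q,P)]+[[1e-2*v[3],1e-2*v[0]]])
s=least_squares(f,[100,400,500,0,500,250,20]);print(s.x.round(1).tolist(),s.fun.round(2))
print(np.linalg.svd(s.jac)[1])
E
```

```text
[-0.4, 318.3, 550.8, 41.2, 604.2, 246.8, 23.2] [-0.08 -0.03  0.12  0.05  0.15 -0.14 -0.01 -0.07  0.02  0.41 -0.  ]
[3.34611321 2.5156291  1.75624694 0.53823591 0.27008087 0.13953762
 0.09388945]
```

```bash
cat >> kin.py <<'E'
V=np.array([-0.4,318.3,550.8,41.2,604.2,246.8,23.2])
LO=np.array([-2.77,-.74,0,-1.06,.31,-3.08]);HI=np.array([2.77,2.19,2.66,4.2,2.87,3.08])
def ik(Rg,pg,seeds=None):
    out=[]
    S=seeds if seeds is not None else [[np.arctan2(pg[1],pg[0]),a,2.1,b,.6,c] for a in(0.,.5) for b in(-.5,.5,1.57,2.6,3.6) for c in(-2,0,2)]
    for s in S:
        def f(q):
            r,p=fk2(q,V);return np.concatenate([(p-pg)/100,R.from_matrix(r.T@Rg).as_rotvec()])
        x=least_squares(f,np.clip(s,LO+1e-3,HI-1e-3),bounds=(LO,HI))
        if x.cost<1e-7 and not any(np.abs(x.x-u).max()<.02 for u in out): out.append(x.x)
    return out
E
python3 - <<'E'
from kin import *
def rep(lbl,g,yaw,leans,half=False):
    for l in leans:
        Q=ori(yaw,l);p=np.array(g)-3*Q[:,1]
        print(lbl,round(l,2),[s.round(2).tolist() for s in ik(Q,p)],flush=True)
L=[0.2,.35,.5,.7,.9,1.1]
rep("handle",fr(*RD,(-51,-105,198)),.055,L)
rep("handleUp",fr(*RD,(-51,-105,258)),.055,L)
rep("hook",fr(*ST,(-34,0,243)),-.161,L)
rep("place",fr(*RD,(-34,0,178)),.055,L)
E
```

```text
handle 0.2 [[-0.27, 0.18, 2.08, 0.1, 0.69, 1.17]]
handle 0.35 [[-0.29, 0.14, 2.15, 0.23, 0.53, 1.04]]
handle 0.5 [[-0.32, 0.12, 2.22, 0.5, 0.38, 0.77]]
handle 0.7 []
handle 0.9 [[-0.39, 0.14, 2.37, 2.11, 0.4, -0.86]]
handle 1.1 [[-0.42, 0.21, 2.42, 2.42, 0.67, -1.2]]
handleUp 0.2 [[-0.27, 0.1, 2.05, 0.09, 0.81, 1.19]]
handleUp 0.35 [[-0.29, 0.05, 2.12, 0.2, 0.65, 1.08]]
handleUp 0.5 [[-0.32, 0.02, 2.19, 0.38, 0.49, 0.9]]
handleUp 0.7 [[-0.35, -0.0, 2.27, 0.89, 0.33, 0.38]]
handleUp 0.9 [[-0.39, 0.0, 2.35, 1.75, 0.35, -0.47]]
handleUp 1.1 [[-0.42, 0.05, 2.41, 2.26, 0.55, -1.0]]
hook 0.2 [[-0.62, 0.2, 1.96, 0.12, 0.81, 1.04]]
hook 0.35 [[-0.64, 0.16, 2.02, 0.26, 0.66, 0.9]]
hook 0.5 [[-0.67, 0.14, 2.09, 0.49, 0.52, 0.68]]
hook 0.7 [[-0.71, 0.12, 2.17, 1.02, 0.41, 0.15]]
hook 0.9 [[-0.75, 0.14, 2.24, 1.66, 0.46, -0.5]]
hook 1.1 [[-0.79, 0.19, 2.3, 2.08, 0.64, -0.93]]
place 0.2 [[-0.07, 0.21, 2.09, 0.04, 0.64, 1.41]]
place 0.35 [[-0.08, 0.17, 2.17, 0.11, 0.46, 1.35]]
place 0.5 []
place 0.7 []
place 0.9 [[-0.12, 0.17, 2.39, 2.72, 0.34, -1.28]]
place 1.1 [[-0.13, 0.25, 2.44, 2.86, 0.66, -1.43]]
```

Run:
```python
from kin import *
L=[.9,1.0]
for lbl,g,yaw in [("handle",fr(*RD,(-51,-105,198)),.055),("handleUp",fr(*RD,(-51,-105,259)),.055),("hook",fr(*ST,(-34,0,243)),-.161),("hookup",fr(*ST,(-34,-100,270)),-.161),("mid",fr(*RD,(-250,-200,300)),.055),("prepl",fr(*RD,(-200,0,195)),.055),("prepl2",fr(*RD,(-160,0,195)),.055),("place",fr(*RD,(-34,0,178)),.055)]:
  for l in L:
    for bk in ((0,100) if lbl in("handle","hook") else (0,)):
        Q=ori(yaw,l);p=np.array(g)-(3+bk)*Q[:,1]
        print(lbl,l,bk,[s.round(2).tolist() for s in ik(Q,p)],flush=True)
g=fr(*RD,(-51,-105,198))
print(tool()[0].T@ori(.055,.7))
go(g,.055,1.0,100,"pre")
```

```text
handle 0.9 0 [[-0.39, 0.14, 2.37, 2.11, 0.4, -0.86]]
handle 0.9 100 [[-0.49, -0.14, 2.48, 1.61, 0.42, -0.4]]
handle 1.0 0 [[-0.4, 0.17, 2.4, 2.3, 0.53, -1.07]]
handle 1.0 100 [[-0.52, -0.11, 2.52, 1.92, 0.51, -0.73]]
handleUp 0.9 0 [[-0.39, 0.0, 2.35, 1.74, 0.35, -0.47]]
handleUp 1.0 0 [[-0.4, 0.02, 2.38, 2.05, 0.43, -0.78]]
hook 0.9 0 [[-0.75, 0.14, 2.24, 1.66, 0.46, -0.5]]
hook 0.9 100 [[-0.87, -0.1, 2.33, 1.34, 0.55, -0.22]]
hook 1.0 0 [[-0.77, 0.16, 2.27, 1.91, 0.54, -0.75]]
hook 1.0 100 [[-0.9, -0.07, 2.38, 1.6, 0.6, -0.49]]
hookup 0.9 0 [[-0.91, 0.18, 2.12, 1.42, 0.57, -0.35]]
hookup 1.0 0 [[-0.93, 0.2, 2.15, 1.64, 0.63, -0.56]]
mid 0.9 0 [[-0.98, -0.3, 2.5, 1.19, 0.81, -0.29]]
mid 1.0 0 [[-1.02, -0.28, 2.53, 1.35, 0.86, -0.45]]
prepl 0.9 0 []
prepl 1.0 0 []
prepl2 0.9 0 [[-0.2, -0.09, 2.61, 2.48, 0.33, -1.1]]
prepl2 1.0 0 [[-0.22, -0.05, 2.64, 2.64, 0.49, -1.27]]
place 0.9 0 [[-0.12, 0.17, 2.39, 2.72, 0.34, -1.28]]
place 1.0 0 [[-0.13, 0.2, 2.42, 2.81, 0.49, -1.38]]
[[ 0.9999908  -0.0027034   0.00332959]
 [ 0.00281187  0.99945086 -0.03301633]
 [-0.00323851  0.03302539  0.99944927]]
pre turn [ 0.033 -0.002  0.303] shift cm [ 3.02 -9.1  -0.42] tcp [ 488.5 -124.2  253.7]
```

```bash
python3 -m jog '0 0 0 0 0 0 0;0 0 0 0 0 0 0;0 0 0 0 0 0 0;0 0 0 0 0 0 0;0 0 0 0 -5 -0.3 0;0.03 0 0 0 -9 -0.4 0;0.03 0 0.15 1.5 -9.1 -0.4 0;0.03 0 0.3 3 -9.1 -0.4 0;0.03 0 0.3 3 -9.1 -0.4 0;0.03 0 0.3 3 -9.1 -0.4 0;0.03 0 0.3 3 -9.1 -0.4 0'
python3 - <<'E'
from h import *
o=sensors.get_obs();im=eyes.grab_frame("wrist");cv2.imwrite("pics/w3.png",im[...,::-1]);print(o["qpos"].round(3),o["clock"],o["force"],o["finger_gap"])
g=fr(*RD,(-51,-105,198));print("pred",proj("wrist",g,o),[ (a["xy"],a["confidence"]) for a in nets.pinpoint("head_handle","wrist")])
for X in [(-76,-97,217),(-76,-113,217),(-16,-97,217),(-16,-113,217)]: print(X,proj("wrist",fr(*RD,X),o).round(0))
go(g,.055,1.0,0,"grasp")
E
```

```text
clock: 6.05
eef_pos: [487.6, -124.3, 252.6]
orientation: [0.354, 0.321, 0.632, -0.61]
force: [0.4, -0.2, 1.4]
finger_gap: 0.998
[-0.527 -0.107  2.522  1.904  0.512 -0.719] 6.05 [ 0.35542732 -0.23728451  1.39270723] 0.9983742875491938
pred [[317.53015678 247.8636504 ]] [([315.7, 251.0], 0.95)]
(-76, -97, 217) [[302. 259.]]
(-76, -113, 217) [[332. 259.]]
(-16, -97, 217) [[305. 186.]]
(-16, -113, 217) [[330. 186.]]
grasp turn [ 0.004 -0.003  0.005] shift cm [-0.    9.98  0.03] tcp [ 572.5 -119.6  199.6]
```

View pics/w3.png

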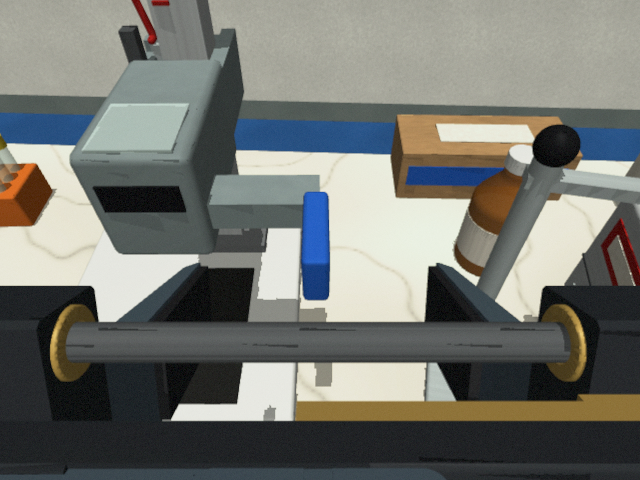

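```bash
python3 -m jog '0 0 0 0.2 6 0 0;0 0 0 0.2 8.5 0 0;0 0 0 0.2 10.1 0 0;0 0 0 0.2 10.1 0 0;0 0 0 0.2 10.1 0 0.4;0 0 0 0.2 10.1 0 0.6;0 0 0 0.2 10.1 0 1;0 0 0 0.2 10.1 0 1;0 0 0 0.2 10.1 0 1;0 0 0 0.2 10.1 0 1;0 0 0 0.2 10.1 0 1'
python3 - <<'E'
from h import *
o=sensors.get_obs();im=eyes.grab_frame("wrist");cv2.imwrite("pics/w4.png",im[...,::-1]);print(o["qpos"].round(3),o["clock"],o["force"],o["finger_gap"])
r,p=tool(o);
for u in (3,5.6,6.1,5.6): print(u,(r.T@[0,0,u]).round(2))
E
```

```text
clock: 7.52
eef_pos: [572.4, -119.3, 197.2]
orientation: [0.354, 0.32, 0.632, -0.61]
force: [-0.2, -0.1, 0.8]
finger_gap: 0.263
[-0.406  0.172  2.394  2.294  0.526 -1.057] 7.525 [-0.15694567 -0.06047194  0.77839712] 0.2630987940471635
3 [-2.52 -1.63 -0.01]
5.6 [-4.7  -3.05 -0.03]
6.1 [-5.12 -3.32 -0.03]
5.6 [-4.7  -3.05 -0.03]
```

View pics/w4.png

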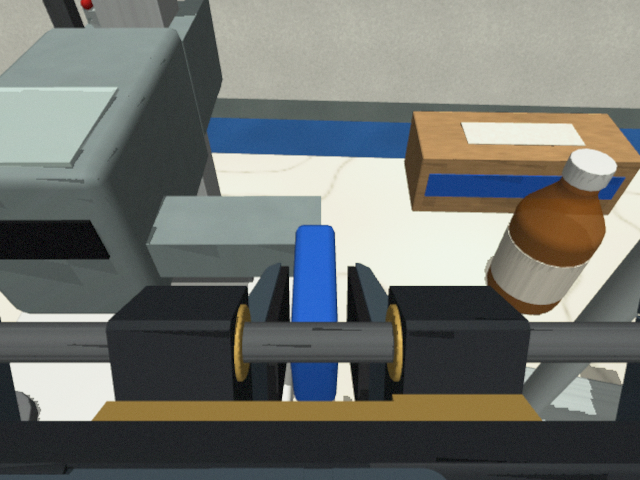

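The fingers are centred on the handle with about 4 mm left each side and no force. They need a few more rows to close.

```bash
python3 -m jog '0 0 0 0 0 0 1;0 0 0 0 0 0 1;0 0 0 0 0 0 1'
```

```text
clock: 7.95
eef_pos: [572.3, -118.1, 197.2]
orientation: [0.355, 0.32, 0.633, -0.609]
force: [1.9, 13.5, 1.8]
finger_gap: 0.175
```

Gripped at 16 mm, the handle's thickness. Next I'll lift it straight up by about 61 mm.

```bash
python3 -m jog '0 0 0 -0.84 -0.54 0 1;0 0 0 -1.68 -1.09 0 1;0 0 0 -2.52 -1.63 0 1;0 0 0 -3.36 -2.17 0 1;0 0 0 -4.2 -2.72 0 1;0 0 0 -4.7 -3.05 0 1;0 0 0 -5.1 -3.3 0 1;0 0 0 -5.1 -3.3 0 1;0 0 0 -5.1 -3.3 0 1'
python3 - <<'E'
from h import *
o=sensors.get_obs();print(o["qpos"].round(3),o["clock"],o["force"],o["finger_gap"])
r,p=tool(o);
for u in (-.5,-.8): print(u,(r.T@[0,0,u]).round(2))
im=eyes.grab_frame("wrist");cv2.imwrite("pics/w5.png",im[...,::-1])
im=eyes.grab_frame("scene");cv2.imwrite("pics/s5.png",cv2.resize(im[110:290,300:460,::-1],None,fx=3.3,fy=3.3))
E
```

```text
clock: 9.07
eef_pos: [572.3, -118.1, 257.6]
orientation: [0.355, 0.319, 0.633, -0.609]
force: [7.8, 6.0, -6.9]
finger_gap: 0.176
[-0.405  0.027  2.382  2.041  0.439 -0.774] 9.075 [ 7.75857846  6.00956563 -6.91052151] 0.17591307580135296
-0.5 [0.42 0.27 0.  ]
-0.8 [0.67 0.44 0.  ]
```

View pics/s5.png

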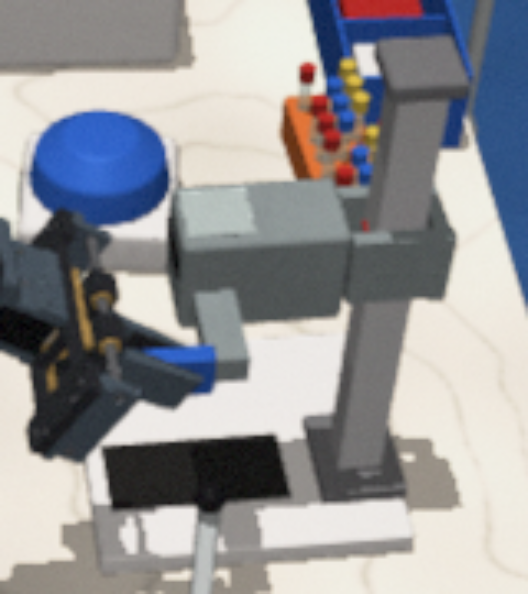

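View pics/w5.png

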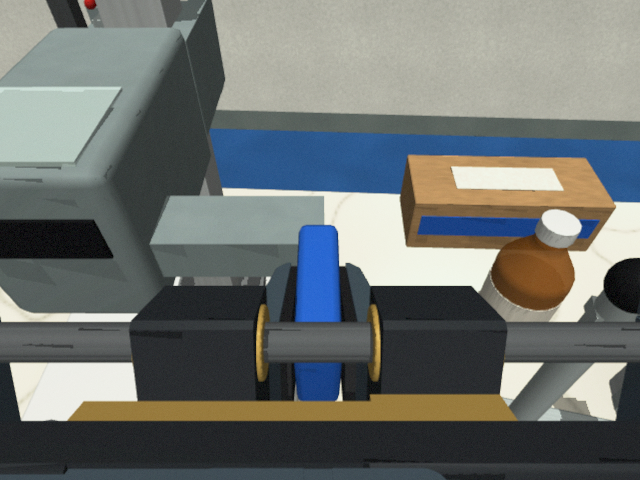

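The head is up 60 mm, with 7 N on the gripper. I'll lower it onto the pawl and watch for the load to drop.

```bash
python3 -m jog '0 0 0 0.2 0.13 0 1;0 0 0 0.42 0.27 0 1;0 0 0 0.55 0.35 0 1;0 0 0 0.55 0.35 0 1;0 0 0 0.55 0.35 0 1'
```

```text
clock: 9.8
eef_pos: [572.3, -118.0, 251.6]
orientation: [0.355, 0.32, 0.633, -0.609]
force: [-8.9, 3.4, 10.3]
finger_gap: 0.174
```

The force reversed to +10 N, so the pawl is carrying the head. I'll release and back off.

```bash
python3 -m jog '0 0 0 -0.08 -0.05 0 0.9;0 0 0 -0.08 -0.05 0 0.5;0 0 0 -0.08 -0.05 0 0;0 0 0 -0.08 -0.05 0 0;0 0 0 -0.08 -0.05 0 0;0 0 0 -0.08 -0.05 0 0;0 0 0 0 -5 0 0;0 0 0 0 -9 0 0;0 0 0 0 -9 0 0'
python3 - <<'E'
from kin import *
o=sensors.get_obs();print(o["qpos"].round(3),o["clock"],o["force"],o["finger_gap"])
im=eyes.grab_frame("top");cv2.imwrite("pics/t6.png",im[...,::-1])
print("mids",[(a["xy"],a["confidence"]) for a in nets.pinpoint("cassette","top")])
im=eyes.grab_frame("scene");cv2.imwrite("pics/s6.png",im[...,::-1])
print("handle up pred",proj("scene",fr(*RD,(-46,-113,253))),proj("top",fr(*RD,(-46,-105,268))))
for xy in [(450,332),(498,300),(435,320),(475,350),(520,300),(368,297)]: print(xy,onz("top",xy,100).round(0),onz("top",xy,0).round(0))
go((430,-330,420),-.161,1.0,0,"via")
g=fr(*ST,(-34,0,243)); go(g,-.161,1.0,110,"prehook")
E
```

```text
clock: 10.92
eef_pos: [496.0, -123.3, 302.2]
orientation: [0.356, 0.321, 0.632, -0.609]
force: [0.4, -0.6, 0.2]
finger_gap: 0.993
[-0.513 -0.214  2.484  1.66   0.476 -0.433] 10.925 [ 0.41395093 -0.63274571  0.24550778] 0.993353403229778
mids [([424.0, 213.8], 0.95), ([489.6, 300.4], 0.67), ([444.0, 329.4], 0.59)]
handle up pred [[352.12717772 225.87664452]] [[347.80352508 206.0518204 ]]
(450, 332) [ 278. -392.  100.] [ 273. -412.    0.]
(498, 300) [ 363. -517.  100.] [ 363. -544.    0.]
(435, 320) [ 309. -354.  100.] [ 305. -370.    0.]
(475, 350) [ 233. -457.  100.] [ 225. -480.    0.]
(520, 300) [ 364. -574.  100.] [ 364. -605.    0.]
(368, 297) [ 366. -179.  100.] [ 366. -185.    0.]
via turn [0.189 0.115 0.004] shift cm [ -5.81 -13.54  20.14] tcp [ 427.5 -329.6  421.6]
prehook turn [0.189 0.115 0.004] shift cm [ 2.75 -5.1  18.89] tcp [ 451.1 -315.   304.1]
```

View pics/s6.png

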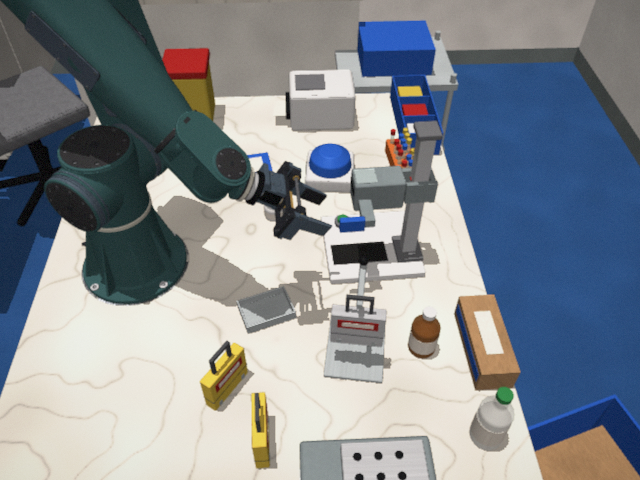

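View pics/t6.png

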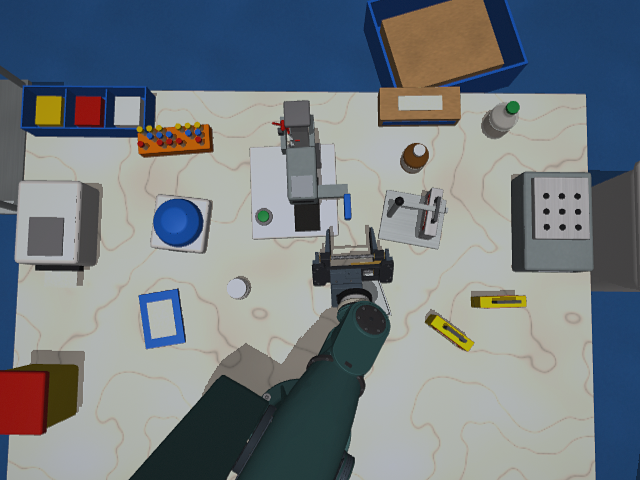

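The head stayed up: its handle is at (352,225) in the scene view, as predicted for the raised notch. The yellow look-alikes are well back at x of 280 to 365. Next is the pre-hook pose.

```bash
python3 -m jog '0.19 0.11 0 -1 -7 8 0;0.19 0.11 0 0 -7 18.9 0;0.19 0.11 0 2.7 -5.1 18.9 0;0.19 0.11 0 2.7 -5.1 18.9 0;0.19 0.11 0 2.7 -5.1 18.9 0;0.19 0.11 0 2.7 -5.1 18.9 0;0.19 0.11 0 2.7 -5.1 18.9 0;0.19 0.11 0 2.7 -5.1 18.9 0'
python3 - <<'E'
from h import *
o=sensors.get_obs();im=eyes.grab_frame("wrist");cv2.imwrite("pics/w7.png",im[...,::-1]);print(o["qpos"].round(3),o["clock"],o["force"],o["finger_gap"])
print("nets hook",[ (a["xy"],a["confidence"]) for a in nets.pinpoint("hook","wrist")], "pred",proj("wrist",fr(*ST,(0,0,245)),o).round(1))
for X in [(-30,4,253),(-30,-4,253),(30,4,253),(30,-4,253),(-22,-4,245),(-60,15,200),(-60,-15,200),(60,15,200),(60,-15,200),(-6,-23,258),(0,95,270),(-60,-15,90)]: print(X,proj("wrist",fr(*ST,X),o).round(0))
E
```

```text
clock: 12.08
eef_pos: [451.7, -314.4, 304.8]
orientation: [-0.289, -0.385, -0.591, 0.648]
force: [1.1, -0.2, -0.1]
finger_gap: 0.999
[-0.912 -0.1    2.387  1.56   0.609 -0.461] 12.075 [ 1.11217957 -0.19391798 -0.09600923] 0.9993360327314338
nets hook [([319.8, 206.1], 0.95)] pred [[318.5 208.5]]
(-30, 4, 253) [[312. 232.]]
(-30, -4, 253) [[325. 232.]]
(30, 4, 253) [[313. 172.]]
(30, -4, 253) [[324. 172.]]
(-22, -4, 245) [[325. 232.]]
(-60, 15, 200) [[295. 320.]]
(-60, -15, 200) [[340. 320.]]
(60, 15, 200) [[301. 199.]]
(60, -15, 200) [[336. 199.]]
(-6, -23, 258) [[354. 200.]]
(0, 95, 270) [[170. 179.]]
(-60, -15, 90) [[334. 391.]]
```

View pics/w7.png

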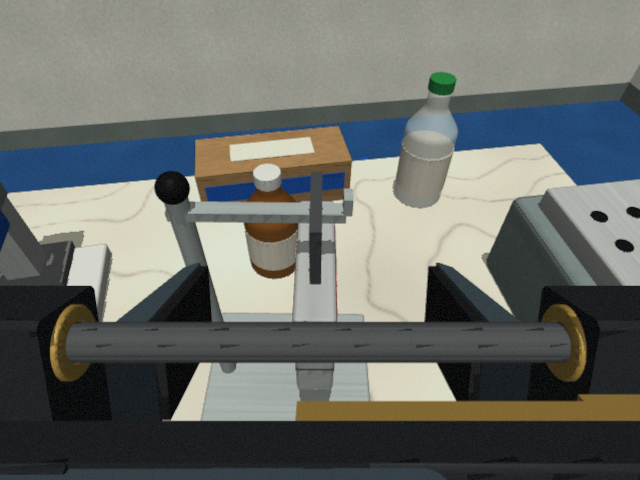

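Run:
```python
import cv2
a=cv2.imread("pics/w7.png")[150:330,260:380];cv2.imwrite("pics/c7.png",cv2.resize(a,None,fx=3.3,fy=3.3,interpolation=cv2.INTER_CUBIC))
```

```text
(no output)
```

View pics/c7.png

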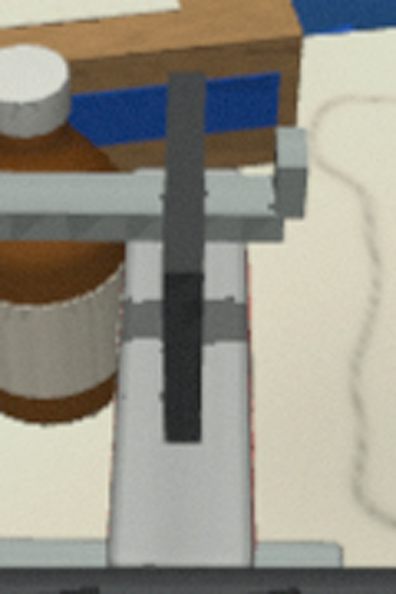

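Run:
```python
from h import *
for b in (0,40): go(fr(*ST,(-34,1.7,243)),-.161,1.0,b,str(b))
```

```text
0 turn [-0.001  0.006  0.003] shift cm [ 0.05 11.   -0.14] tcp [ 542.7 -328.2  244.6]
40 turn [-0.001  0.006  0.003] shift cm [ 0.06  7.   -0.13] tcp [ 509.5 -322.8  266.2]
```

```bash
python3 -m jog '0 0 0 0 5 -0.1 0;0 0 0 0 8 -0.15 0;0 0 0 0.05 9.7 -0.15 0;0 0 0 0.05 11 -0.15 0;0 0 0 0.05 11 -0.15 0;0 0 0 0.05 11 -0.15 0'
python3 - <<'E'
from h import *
o=sensors.get_obs();im=eyes.grab_frame("wrist");cv2.imwrite("pics/w8.png",im[...,::-1]);print(o["qpos"].round(3),o["clock"],o["force"],o["finger_gap"])
go(fr(*ST,(-34,1.7,243)),-.161,1.0,0)
for X in [(-30,4,253),(-30,-4,253),(30,4,253),(30,-4,253),(0,-23,258)]: print(X,proj("wrist",fr(*ST,X),o).round(0))
im=eyes.grab_frame("scene");cv2.imwrite("pics/s8.png",cv2.resize(im[250:400,260:420,::-1],None,fx=4,fy=4,interpolation=2))
E
```

```text
clock: 12.92
eef_pos: [542.4, -328.0, 245.1]
orientation: [-0.289, -0.385, -0.59, 0.648]
force: [-0.3, -0.5, -0.6]
finger_gap: 1.002
[-0.769  0.152  2.276  1.906  0.532 -0.751] 12.925 [-0.26008313 -0.53067186 -0.57732757] 1.0015247604152706
 turn [-0.001  0.006  0.003] shift cm [0.02 0.06 0.  ] tcp [ 542.7 -328.2  244.6]
(-30, 4, 253) [[311. 298.]]
(-30, -4, 253) [[333. 298.]]
(30, 4, 253) [[313. 192.]]
(30, -4, 253) [[330. 192.]]
(0, -23, 258) [[378. 231.]]
```

View pics/w8.png

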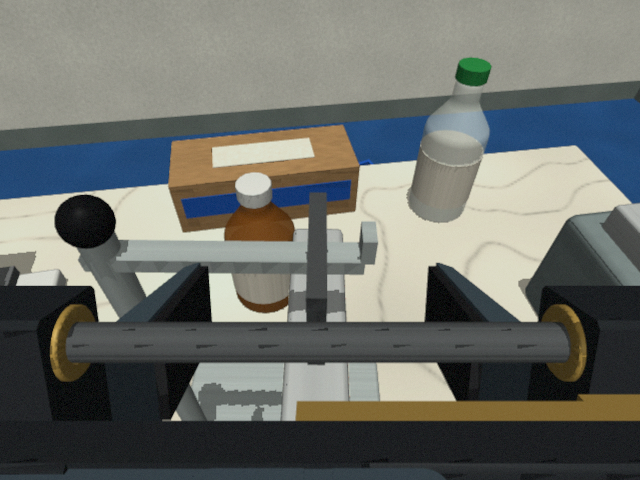

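View pics/s8.png

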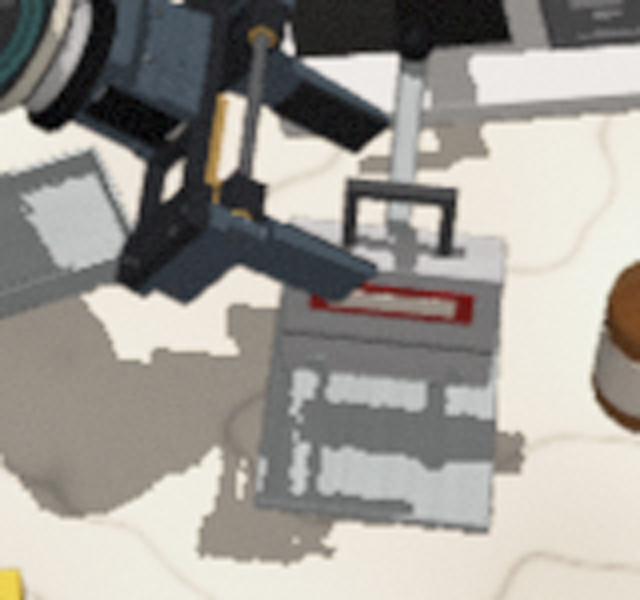

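Both views show the fingers straddling the near end of the bail, with the bar at about column 317, on the image centre. The leading corner is clear of the hook. I'll close.

```bash
python3 -m jog '0 0 0 0 0 0 1;0 0 0 0 0 0 1;0 0 0 0 0 0 1;0 0 0 0 0 0 1;0 0 0 0 0 0 1;0 0 0 0 0 0 1;0 0 0 0 0 0 1;0 0 0 0 0 0 1;0 0 0 0 0 0 1;0 0 0 0 0 0 1'
python3 - <<'E'
from h import *
o=sensors.get_obs();print(o["clock"],o["force"],o["finger_gap"])
r,p=tool(o);print((r.T@[0,0,2.4]).round(2))
im=eyes.grab_frame("wrist");cv2.imwrite("pics/w9.png",im[...,::-1])
E
```

```text
clock: 14.28
eef_pos: [542.4, -328.1, 245.1]
orientation: [-0.289, -0.385, -0.59, 0.648]
force: [-0.0, 0.2, 0.0]
finger_gap: 0.088
14.275 [-0.01686389  0.16121188  0.03419978] 0.08822626059198717
[-2.02 -1.3   0.01]
```

View pics/w9.png

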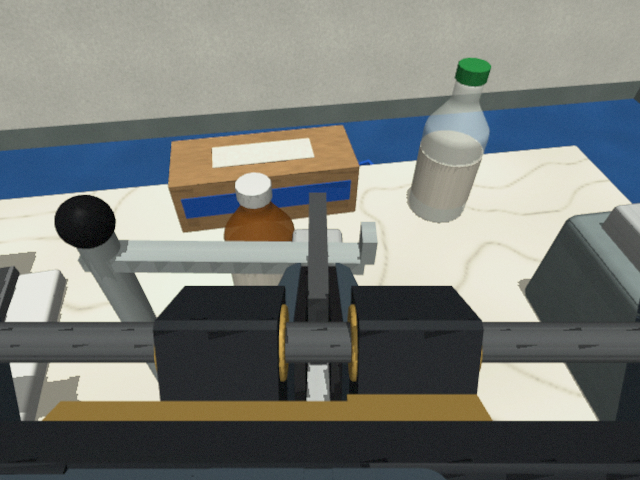

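Gripped at 8.0 mm, the bail's thickness. I'll raise it 24 mm.

```bash
python3 -m jog '0 0 0 -0.3 -0.2 0 1;0 0 0 -0.8 -0.52 0 1;0 0 0 -1.3 -0.84 0 1;0 0 0 -1.8 -1.16 0 1;0 0 0 -2.02 -1.3 0 1;0 0 0 -2.02 -1.3 0 1;0 0 0 -2.02 -1.3 0 1'
python3 - <<'E'
from h import *
o=sensors.get_obs();print(o["clock"],o["force"],o["torque"],o["finger_gap"])
im=eyes.grab_frame("wrist");cv2.imwrite("pics/w10.png",im[...,::-1])
im=eyes.grab_frame("scene");cv2.imwrite("pics/s10.png",cv2.resize(im[250:400,260:420,::-1],None,fx=4,fy=4,interpolation=2))
E
```

```text
clock: 15.2
eef_pos: [542.4, -327.9, 269.0]
orientation: [-0.289, -0.385, -0.59, 0.648]
force: [0.3, -0.1, -2.2]
finger_gap: 0.083
15.2 [ 0.29703953 -0.08204501 -2.23997803] [0.18439332 0.88944677 0.00457501] 0.08283711164057815
```

View pics/w10.png

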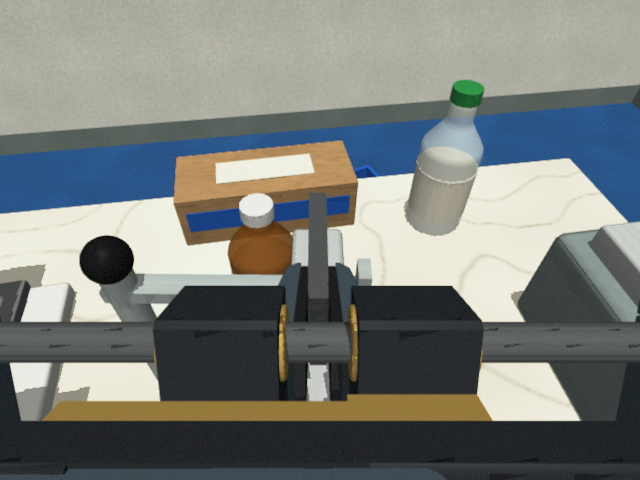

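View pics/s10.png

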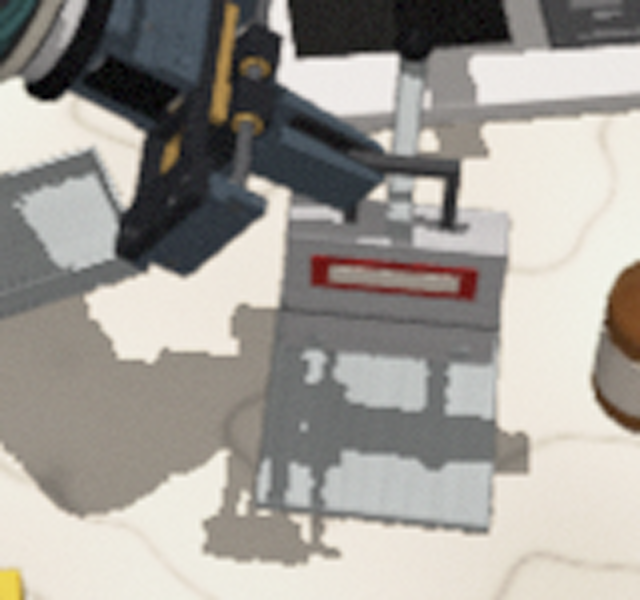

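Run:
```python
from kin import *
for l,g,y in [("W1",fr(*ST,(-34,-72,270)),-.161),("W2",(450,-385,270),-.161),("W3",(446,-250,220),-.06),("W4",fr(*RD,(-146,0,202)),.055),("W5",fr(*RD,(-34,0,195)),.055)]:
    go(g,y,1.0,0,l);Q=ori(y,1.0);print([s.round(2).tolist() for s in ik(Q,np.array(g)-3*Q[:,1])])
```

```text
W1 turn [-0.001  0.006  0.003] shift cm [-0.2  -0.11  7.39] tcp [ 530.9 -400.9  271.6]
[[-0.89, 0.17, 2.19, 1.68, 0.6, -0.58]]
W2 turn [-0.001  0.006  0.003] shift cm [ 4.41 -7.24  7.1 ] tcp [ 447.5 -384.6  271.6]
[[-1.02, 0.07, 2.31, 1.6, 0.69, -0.6]]
W3 turn [-0.086 -0.049  0.003] shift cm [ 9.92 -6.7  -6.17] tcp [ 443.5 -249.8  221.6]
[[-0.86, 0.03, 2.49, 1.83, 0.67, -0.83]]
W4 turn [-0.183 -0.111  0.003] shift cm [ 11.76  -6.49 -29.34] tcp [471.9 -19.9 203.6]
[[-0.21, -0.04, 2.62, 2.64, 0.47, -1.26]]
W5 turn [-0.183 -0.111  0.003] shift cm [  6.4    3.08 -31.71] tcp [583.7 -13.8 196.6]
[[-0.13, 0.16, 2.42, 2.78, 0.45, -1.34]]
```

```bash
python3 -m jog '0 0 0 -0.1 -0.05 1.5 1;0 0 0 -0.2 -0.1 4 1;0 0 0 -0.2 -0.1 6.5 1;0 0 0 -0.2 -0.1 7.4 1;0 0 0 -0.2 -0.1 7.4 1;0 0 0 1 -2 7.3 1;0 0 0 2.8 -4.8 7.2 1;0 0 0 4.4 -7.2 7.1 1;0 0 0 4.4 -7.2 7.1 1;-0.02 -0.01 0 6 -7.1 3.5 1;-0.05 -0.03 0 8 -6.9 -1.5 1;-0.08 -0.05 0 9.9 -6.7 -6.2 1;-0.08 -0.05 0 9.9 -6.7 -6.2 1'
python3 - <<'E'
from h import *
o=sensors.get_obs();print(o["clock"],o["force"],o["torque"],o["finger_gap"],o["qpos"].round(2))
im=eyes.grab_frame("scene");cv2.imwrite("pics/s11.png",im[...,::-1])
im=eyes.grab_frame("wrist");cv2.imwrite("pics/w11.png",im[...,::-1])
for l,g,y in [("W3b",(446,-140,210),0),("W4",fr(*RD,(-146,0,202)),.055)]: go(g,y,1.0,0,l)
E
```

```text
clock: 16.92
eef_pos: [442.6, -246.1, 220.1]
orientation: [-0.319, -0.356, -0.61, 0.632]
force: [-0.6, 0.3, -1.9]
finger_gap: 0.083
16.925 [-0.56677919  0.33289037 -1.90750891] [0.25883597 0.86512044 0.13212768] 0.0829235349892427 [-0.85  0.02  2.5   1.84  0.66 -0.84]
W3b turn [-0.056 -0.03   0.003] shift cm [  1.24  -0.08 -10.91] tcp [ 443.5 -140.   211.6]
W4 turn [-0.102 -0.06   0.003] shift cm [  0.74   2.06 -23.08] tcp [471.9 -19.9 203.6]
```

View pics/s11.png

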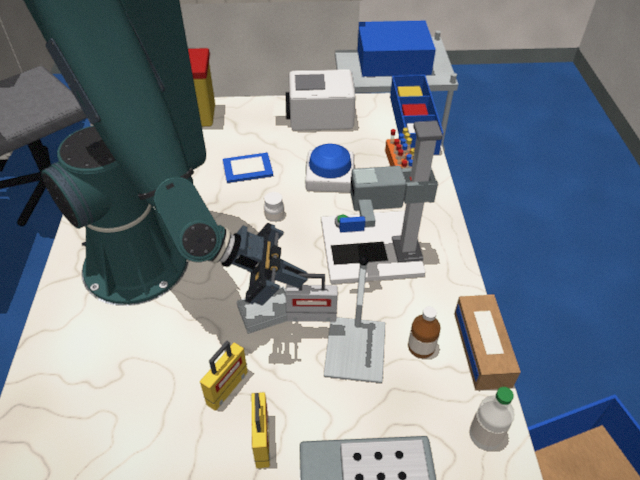

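View pics/w11.png

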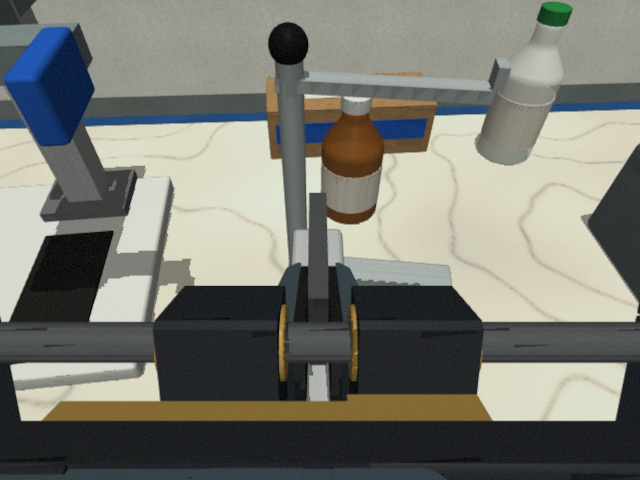

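The cassette is off the hook and upright, and its bail hasn't moved in the wrist view. Next I'll carry it to a point in front of the reader.

```bash
python3 -m jog '0 0 0 0.3 0 -2 1;-0.02 -0.01 0 0.7 0 -5.5 1;-0.04 -0.02 0 1.2 0 -9 1;-0.06 -0.03 0 1.2 0.2 -12.5 1;-0.07 -0.04 0 1.1 0.8 -16 1;-0.09 -0.05 0 0.9 1.5 -19.5 1;-0.1 -0.06 0 0.74 2.06 -22 1;-0.1 -0.06 0 0.74 2.06 -23.1 1;-0.1 -0.06 0 0.74 2.06 -23.1 1;-0.1 -0.06 0 0.74 2.06 -23.1 1;-0.1 -0.06 0 0.74 2.06 -23.1 1'
python3 - <<'E'
from h import *
o=sensors.get_obs();print(o["clock"],o["force"],o["finger_gap"],o["qpos"].round(2))
im=eyes.grab_frame("scene");cv2.imwrite("pics/s12.png",cv2.resize(im[130:310,230:450,::-1],None,fx=3.3,fy=3.3,interpolation=2))
im=eyes.grab_frame("top");cv2.imwrite("pics/t12.png",cv2.resize(im[100:300,230:400,::-1],None,fx=3,fy=3,interpolation=2))
im=eyes.grab_frame("wrist");cv2.imwrite("pics/w12.png",im[...,::-1])
go(fr(*RD,(-34,0,195)),.055,1.0,0,"in")
for X in [(-75,35,25),(-75,-35,25),(75,35,25),(75,-35,25),(-30,35,220),(-30,-35,220),(170,-85,22),(170,155,22)]: print(X,proj("wrist",fr(*RD,X),o).round(0))
E
```

```text
clock: 18.4
eef_pos: [472.1, -20.5, 203.8]
orientation: [0.354, 0.322, 0.629, -0.612]
force: [0.3, 0.2, -3.2]
finger_gap: 0.09
18.4 [ 0.31459368  0.2231149  -3.18818186] 0.08974472432490126 [-0.2  -0.05  2.62  2.64  0.46 -1.26]
in turn [-0.003 -0.001  0.003] shift cm [-5.49  9.79 -0.06] tcp [583.7 -13.8 196.6]
(-75, 35, 25) [[272. 366.]]
(-75, -35, 25) [[360. 365.]]
(75, 35, 25) [[282. 230.]]
(75, -35, 25) [[350. 230.]]
(-30, 35, 220) [[250. 117.]]
(-30, -35, 220) [[381. 117.]]
(170, -85, 22) [[388. 175.]]
(170, 155, 22) [[185. 175.]]
```

View pics/s12.png

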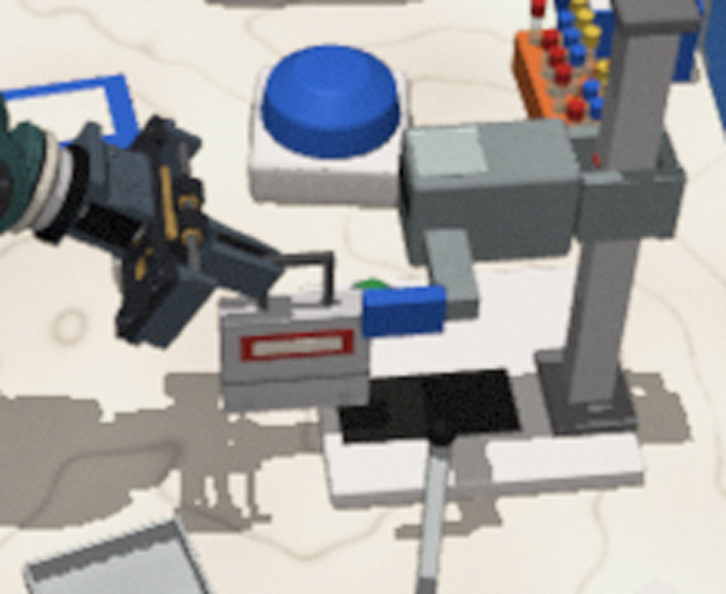

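View pics/t12.png

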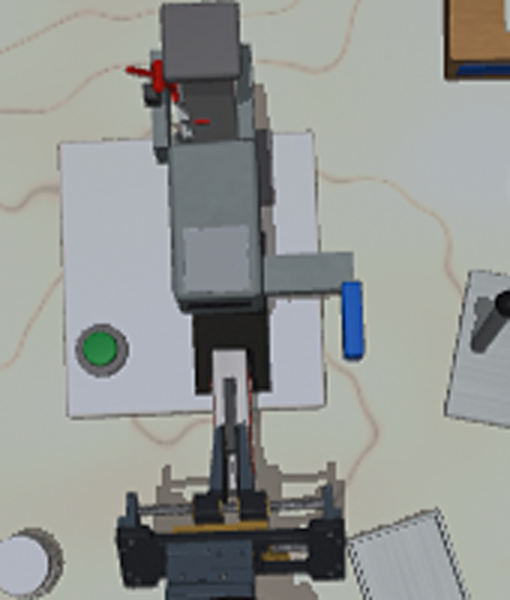

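View pics/w12.png

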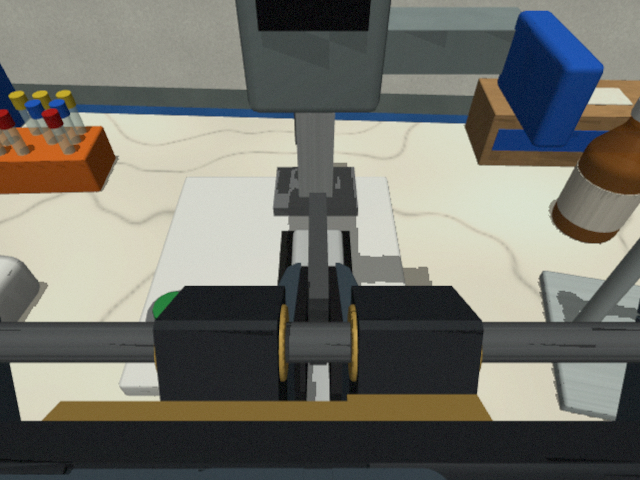

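Pad corners, base and head all match the model within a few pixels. I'll slide in at 17 mm above the pad, which leaves 15 mm below the head.

```bash
python3 -m jog '0 0 0 -0.4 -0.2 0 1;0 0 0 -1 1.5 0 1;0 0 0 -2.2 3.6 0 1;0 0 0 -3.4 5.9 0 1;0 0 0 -4.6 8.1 0 1;0 0 0 -5.2 9.3 0 1;0 0 0 -5.5 9.8 0 1;0 0 0 -5.5 9.8 0 1;0 0 0 -5.5 9.8 0 1'
python3 - <<'E'
from h import *
o=sensors.get_obs();print(o["clock"],o["force"],o["finger_gap"],o["qpos"].round(2))
im=eyes.grab_frame("scene");cv2.imwrite("pics/s13.png",cv2.resize(im[130:310,250:450,::-1],None,fx=3.3,fy=3.3,interpolation=2))
im=eyes.grab_frame("wrist");cv2.imwrite("pics/w13.png",im[...,::-1])
for z in (178,176.5): go(fr(*RD,(-34,0,z)),.055,1.0,0,"down%s"%z)
for n,X in [("scene",(-60,-15,42)),("scene",(60,-15,42)),("scene",(-60,-15,152)),("scene",(60,-15,152))]:
    p=proj(n,fr(*RD,X))[0];print(X,((p-[250,130])*3.3).round(0))
E
```

```text
clock: 19.68
eef_pos: [583.2, -14.4, 196.6]
orientation: [0.354, 0.322, 0.629, -0.612]
force: [-0.2, 0.2, -2.1]
finger_gap: 0.088
19.675 [-0.18924093  0.21722    -2.0543322 ] 0.08824925633787156 [-0.13  0.16  2.42  2.79  0.45 -1.35]
down178 turn [-0.003 -0.001  0.003] shift cm [ 1.41  0.95 -0.06] tcp [583.7 -13.8 179.6]
down176.5 turn [-0.003 -0.001  0.003] shift cm [ 1.54  1.04 -0.06] tcp [583.7 -13.8 178.1]
(-60, -15, 42) [291. 409.]
(60, -15, 42) [435. 398.]
(-60, -15, 152) [295. 317.]
(60, -15, 152) [446. 306.]
```

View pics/s13.png

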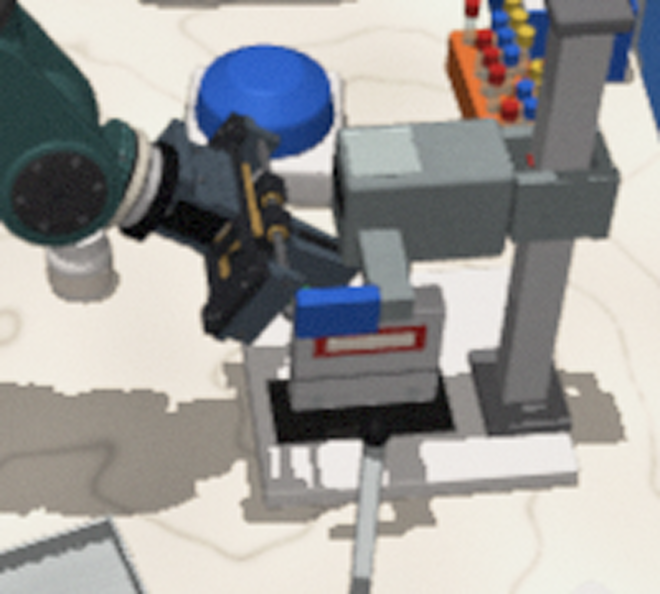

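View pics/w13.png

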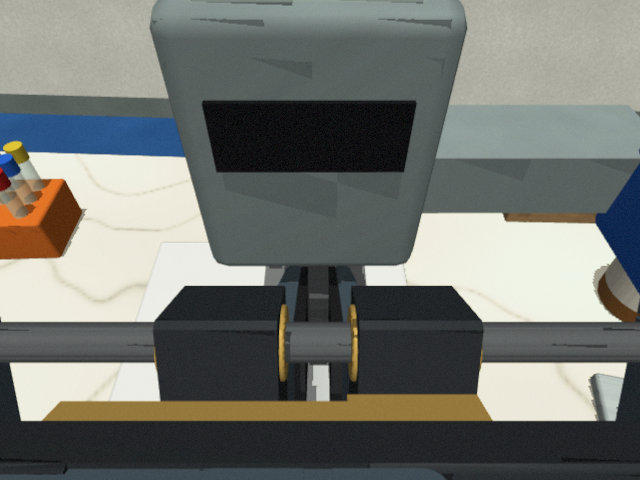

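The cassette's lower corners, (291,410) and (435,398), sit exactly where predicted. I'll lower it slowly.

```bash
python3 -m jog '0 0 0 0.4 0.28 -0.05 1;0 0 0 0.8 0.55 -0.05 1;0 0 0 1.1 0.75 -0.05 1;0 0 0 1.25 0.85 -0.05 1;0 0 0 1.35 0.91 -0.05 1;0 0 0 1.35 0.91 -0.05 1'
```

```text
clock: 20.52
eef_pos: [583.7, -13.9, 180.4]
orientation: [0.354, 0.322, 0.629, -0.612]
force: [0.7, -0.3, -2.4]
finger_gap: 0.084
```

```bash
python3 -m jog '0 0 0 0.08 0.05 0 1;0 0 0 0.17 0.11 0 1;0 0 0 0.17 0.11 0 1;0 0 0 0.17 0.11 0 1'
```

```text
clock: 21.02
eef_pos: [584.8, -13.9, 180.5]
orientation: [0.356, 0.323, 0.628, -0.611]
force: [-14.1, -0.1, 21.2]
finger_gap: 0.082
```

The cassette is standing on the pad, with 21 N upward on the tool. I'll back off about 1 mm to unload it, then release.

```bash
python3 -m jog '0 0 0 0 -0.05 0 1;0 0 0 0 -0.05 0 1'
python3 - <<'E'
from h import *
im=eyes.grab_frame("scene");cv2.imwrite("pics/s14.png",cv2.resize(im[130:310,250:450,::-1],None,fx=3.3,fy=3.3,interpolation=2))
E
```

```text
clock: 21.28
eef_pos: [584.4, -14.0, 180.8]
orientation: [0.356, 0.323, 0.628, -0.611]
force: [0.5, -0.2, -2.9]
finger_gap: 0.084
```

View pics/s14.png

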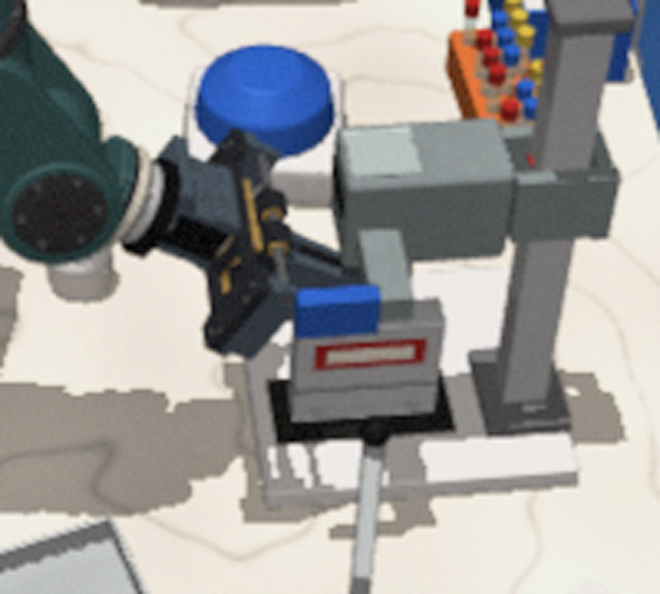

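```bash
python3 -m jog '0 0 0 0.03 0.03 0 1;0 0 0 0.03 0.03 0 0.85;0 0 0 0.03 0.03 0 0.6;0 0 0 0.03 0.03 0 0.3;0 0 0 0.03 0.03 0 0;0 0 0 0.03 0.03 0 0;0 0 0 0.03 0.03 0 0;0 0 0 0.03 0.03 0 0'
python3 - <<'E'
from h import *
o=sensors.get_obs();print(o["clock"],o["force"],o["finger_gap"])
im=eyes.grab_frame("scene");cv2.imwrite("pics/s15.png",cv2.resize(im[130:310,250:450,::-1],None,fx=3.3,fy=3.3,interpolation=2))
im=eyes.grab_frame("wrist");cv2.imwrite("pics/w15.png",im[...,::-1])
E
```

```text
clock: 22.32
eef_pos: [584.4, -14.0, 180.2]
orientation: [0.356, 0.323, 0.629, -0.611]
force: [-0.2, -0.1, 0.5]
finger_gap: 0.777
22.325 [-0.17546349 -0.14042904  0.47221385] 0.776717725519568
```

View pics/s15.png

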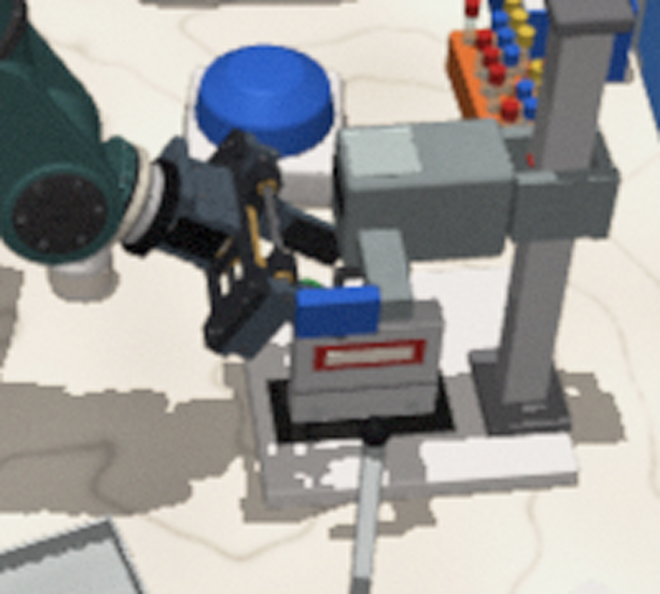

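View pics/w15.png

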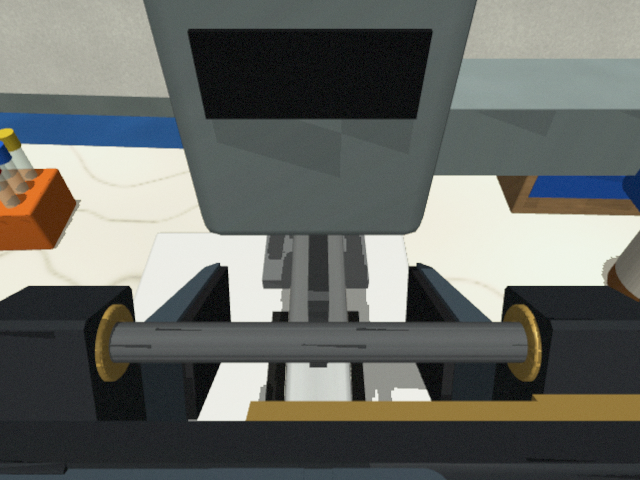

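The cassette is standing free: no force, pad margins even, bail well between the fingers. I'll retract and plan the key press.

```bash
python3 -m jog '0 0 0 0 -1.5 0 0;0 0 0 0 -4 0 0;0 0 0 0 -8 0 0;0 0 0 0 -12 0 0;0 0 0 0 -12 0 0'
python3 - <<'E'
from kin import *
o=sensors.get_obs();print(o["clock"],o["force"],o["finger_gap"],o["qpos"].round(2))
im=eyes.grab_frame("scene");cv2.imwrite("pics/s16.png",cv2.resize(im[130:310,250:450,::-1],None,fx=3.3,fy=3.3,interpolation=2))
im=eyes.grab_frame("top");cv2.imwrite("pics/t16.png",cv2.resize(im[100:300,230:400,::-1],None,fx=3,fy=3,interpolation=2))
K0=fr(*RD,(-30,120,44));print("key",K0)
for l in (.9,1.0):
  for y in(.055,.25):
    Q=ori(y,l);off=22*Q[:,1]+16*Q[:,0]  # Q x axis: points back/down
    print(Q[:,0].round(2))
    for dz in (100,20,-8):
        p=K0+[0,0,dz]-off;print(l,y,dz,p.round(1),rel(Q,p),[s.round(2).tolist() for s in ik(Q,p)])
E
```

```text
clock: 23.05
eef_pos: [482.4, -19.3, 246.7]
orientation: [0.357, 0.324, 0.627, -0.611]
force: [0.8, 0.8, -0.3]
finger_gap: 0.994
23.05 [ 0.78782374  0.78467573 -0.25728611] 0.9938719099812059 [-0.19 -0.17  2.59  2.49  0.34 -1.08]
key [583.68414302 106.38033757  44.        ]
[-0.62 -0.03 -0.78]
0.9 0.055 100 [576.4 106.  170.2] (array([-0.003, -0.001, -0.104]), array([  1.02,  12.38, -12.04])) [[0.19, 0.2, 2.38, 3.44, 0.35, -1.77]]
0.9 0.055 20 [576.4 106.   90.2] (array([-0.003, -0.001, -0.104]), array([  7.76,  16.67, -12.05])) [[0.19, 0.41, 2.37, 3.34, 0.54, -1.66]]
0.9 0.055 -8 [576.4 106.   62.2] (array([-0.003, -0.001, -0.104]), array([ 10.13,  18.18, -12.05])) [[0.19, 0.49, 2.36, 3.32, 0.61, -1.64]]
[-0.6  -0.15 -0.78]
0.9 0.25 100 [576.6 104.6 170.2] (array([-0.162, -0.114, -0.103]), array([  1.01,  12.39, -11.9 ])) [[0.09, 0.2, 2.39, 2.77, 0.36, -1.32]]
0.9 0.25 20 [576.6 104.6  90.2] (array([-0.162, -0.114, -0.103]), array([  7.76,  16.69, -11.91])) [[0.09, 0.41, 2.37, 2.89, 0.55, -1.46]]
0.9 0.25 -8 [576.6 104.6  62.2] (array([-0.162, -0.114, -0.103]), array([ 10.12,  18.19
[... 227 characters left out ...]
73.8 105.8  89.4] (array([-0.003, -0.001, -0.004]), array([  7.98,  16.5 , -12.05])) [[0.19, 0.46, 2.39, 3.32, 0.71, -1.63]]
1.0 0.055 -8 [573.8 105.8  61.4] (array([-0.003, -0.001, -0.004]), array([ 10.34,  18.01, -12.05])) [[0.19, 0.53, 2.38, 3.31, 0.77, -1.62]]
[-0.52 -0.13 -0.84]
1.0 0.25 100 [574.1 103.9 169.4] (array([-0.168, -0.106, -0.004]), array([  1.22,  12.22, -11.85])) [[0.08, 0.23, 2.42, 2.85, 0.52, -1.41]]
1.0 0.25 20 [574.1 103.9  89.4] (array([-0.168, -0.106, -0.004]), array([  7.97,  16.52, -11.86])) [[0.08, 0.45, 2.4, 2.92, 0.71, -1.5]]
1.0 0.25 -8 [574.1 103.9  61.4] (array([-0.168, -0.106, -0.004]), array([ 10.33,  18.02, -11.86])) [[0.08, 0.53, 2.38, 2.94, 0.78, -1.52]]
```

View pics/s16.png

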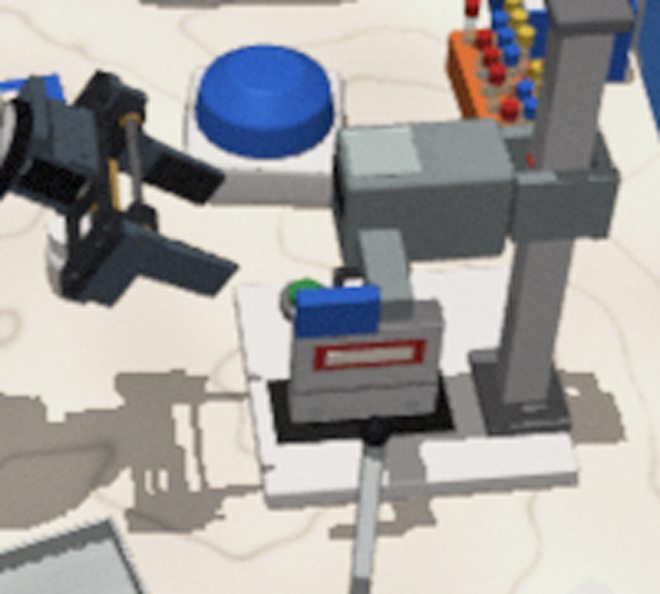

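View pics/t16.png

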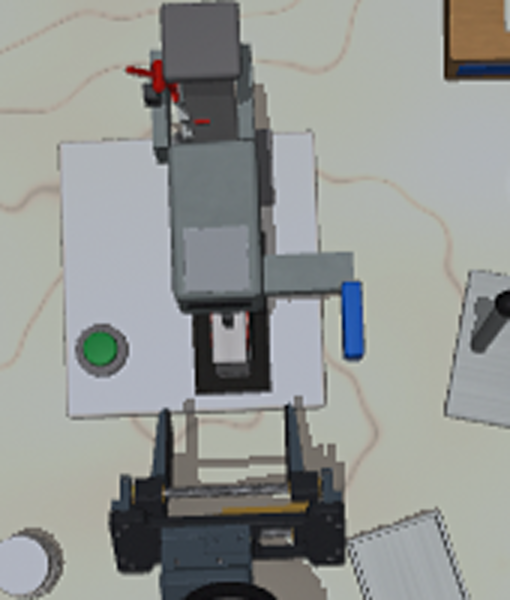

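The cassette is centred on the pad, with side margins of 17 and 18 px and matching ends. I'll move above the key with the fingers shut.

```bash
python3 -m jog '0 0 0 0 0 -3 1;0 0 0 0 0 -7 1;0 0 0 0 0 -12 1;0 0 0 0 4 -12 1;0 0 0 0.6 8 -12 1;0 0 0 1.2 12.2 -12 1;0 0 0 4 14 -12 1;0 0 0 6.3 15.4 -12 1;0 0 0 6.3 15.4 -12 1;0 0 0 6.3 15.4 -12 1'
python3 - <<'E'
from h import *
o=sensors.get_obs();print(o["clock"],o["force"],o["finger_gap"],o["qpos"].round(2))
im=eyes.grab_frame("scene");cv2.imwrite("pics/s17.png",cv2.resize(im[130:310,250:450,::-1],None,fx=3.3,fy=3.3,interpolation=2))
im=eyes.grab_frame("wrist");cv2.imwrite("pics/w17.png",im[...,::-1])
print("key px",proj("wrist",fr(*RD,(-30,120,44)),o),[(a["xy"],a["confidence"]) for a in nets.pinpoint("read_key_top","wrist")])
Q=ori(.055,1.);off=22*Q[:,1]+16*Q[:,0]
for dz in(3,-2,-5,-8):print(dz,rel(Q,fr(*RD,(-30,120,44))+[0,0,dz]-off))
E
```

```text
clock: 24.4
eef_pos: [573.9, 105.5, 109.3]
orientation: [0.356, 0.324, 0.628, -0.612]
force: [-0.3, 0.3, 0.7]
finger_gap: 0.003
24.4 [-0.34440553  0.28137873  0.68069483] 0.0026634127873566165 [ 0.19  0.4   2.4   3.33  0.67 -1.65]
key px [[315.98813858 378.56863966]] [([314.3, 379.7], 0.42)]
3 (array([-0.003, -0.001, -0.006]), array([ 3.25,  2.02, -0.04]))
-2 (array([-0.003, -0.001, -0.006]), array([ 3.67,  2.29, -0.04]))
-5 (array([-0.003, -0.001, -0.006]), array([ 3.92,  2.45, -0.04]))
-8 (array([-0.003, -0.001, -0.006]), array([ 4.18,  2.61, -0.04]))
```

View pics/s17.png

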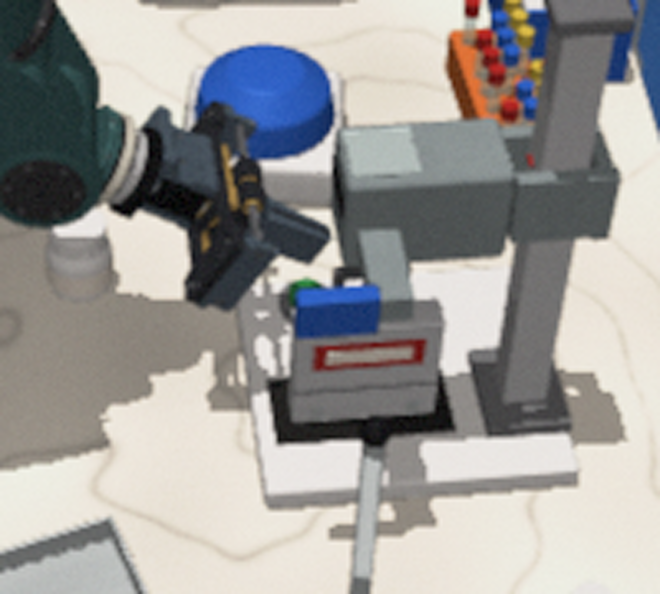

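View pics/w17.png

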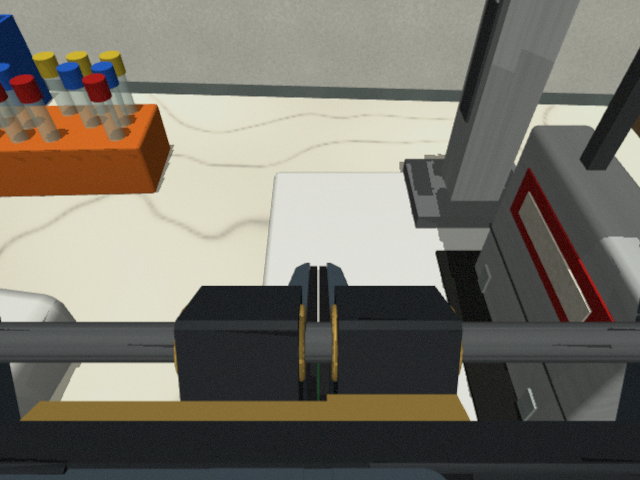

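```bash
python3 -m jog '0 0 0 1.5 1 0 1;0 0 0 3 1.9 0 1;0 0 0 3.5 2.15 0 1;0 0 0 3.75 2.35 0 1;0 0 0 3.75 2.35 0 1'
```

```text
clock: 25.18
eef_pos: [574.1, 105.4, 66.9]
orientation: [0.357, 0.325, 0.628, -0.611]
force: [-1.9, 0.4, 3.1]
finger_gap: 0.002
```

Contact, at 3 N. I'll press on down.

```bash
python3 -m jog '0 0 0 0.17 0.11 0 1;0 0 0 0.25 0.16 0 1;0 0 0 0.25 0.16 0 1'; python3 -m jog '0 0 0 0.13 0.08 0 1;0 0 0 0.17 0.11 0 1;0 0 0 0.17 0.11 0 1'; python3 -m jog '0 0 0 0.08 0.05 0 1;0 0 0 0.08 0.05 0 1'
```

```text
clock: 25.55
eef_pos: [574.2, 105.5, 64.1]
orientation: [0.357, 0.325, 0.628, -0.611]
force: [-2.0, -0.0, 4.8]
finger_gap: 0.008
clock: 25.92
eef_pos: [574.5, 105.5, 63.0]
orientation: [0.358, 0.326, 0.627, -0.61]
force: [-10.1, -1.3, 18.1]
finger_gap: 0.005
clock: 26.18
eef_pos: [574.5, 105.5, 62.9]
orientation: [0.359, 0.326, 0.627, -0.61]
force: [-12.7, -0.8, 20.7]
finger_gap: 0.005
```

Run:
```python
from h import *
im=eyes.grab_frame("top");cv2.imwrite("pics/t18.png",cv2.resize(im[150:260,230:340,::-1],None,fx=5,fy=5,interpolation=2))
im=eyes.grab_frame("scene");cv2.imwrite("pics/s18.png",cv2.resize(im[180:260,300:380,::-1],None,fx=7,fy=7,interpolation=2))
```

```text
(no output)
```

View pics/t18.png

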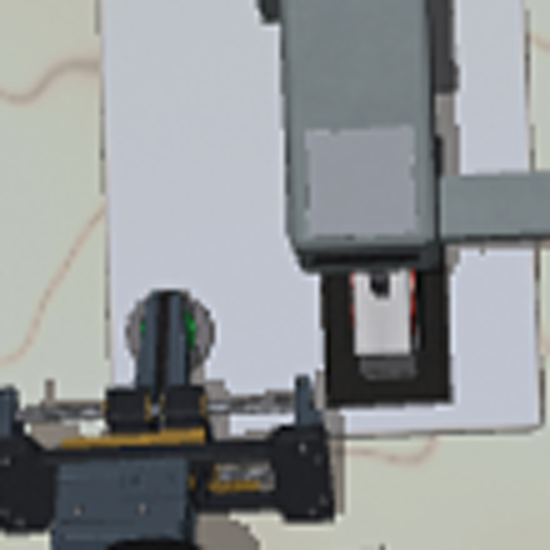

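View pics/s18.png

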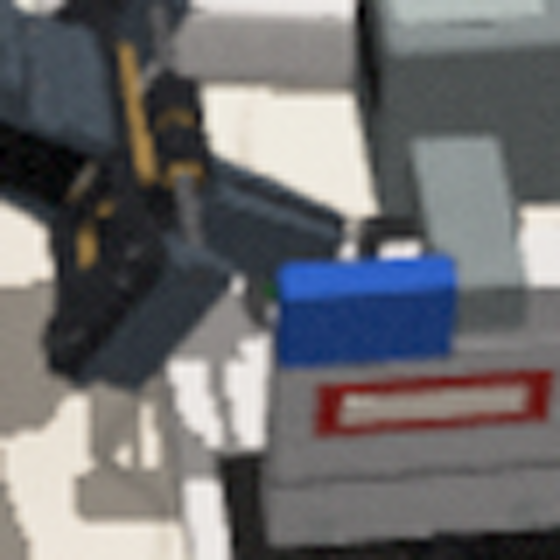

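The fingers press in the middle of the key, and at 20 N it is on its stop after about 6 mm. I'll retreat straight up, then back, and check.

```bash
python3 -m jog '0 0 0 -1 -0.65 0 1;0 0 0 -3 -2 0 1;0 0 0 -6 -4 0 1;0 0 0 -6.5 -8 0 1;0 0 0 -6.5 -11 0 1;0 0 0 -6.5 -11 0 1;0 0 0 -6.5 -11 0 1'
python3 - <<'E'
from h import *
o=sensors.get_obs();print(o["clock"],o["force"],np.abs(o["dq"]).max())
im=eyes.grab_frame("scene");cv2.imwrite("pics/s19.png",im[...,::-1])
im=eyes.grab_frame("top");cv2.imwrite("pics/t19.png",im[...,::-1])
a=nets.pinpoint("head_handle","scene");print(a[:1],proj("scene",fr(*RD,(-51,-105,253))))
b=nets.pinpoint("cassette_mid","scene");print(b,proj("scene",fr(*RD,(0,0,80))))
E
```

```text
clock: 27.15
eef_pos: [516.4, 102.7, 176.5]
orientation: [0.359, 0.327, 0.627, -0.61]
force: [-0.4, -0.4, 0.1]
finger_gap: 0.007
27.15 [-0.40275631 -0.35360396  0.12490063] 0.02159134819431139
[{'xy': [352.5, 222.1], 'confidence': 0.85}] [[349.5389529  223.58931316]]
[{'xy': [261.6, 427.0], 'confidence': 0.69}, {'xy': [358.2, 240.8], 'confidence': 0.67}, {'xy': [224.5, 374.9], 'confidence': 0.67}, {'xy': [331.3, 175.1], 'confidence': 0.34}] [[360.00373064 238.8560475 ]]
```

View pics/s19.png

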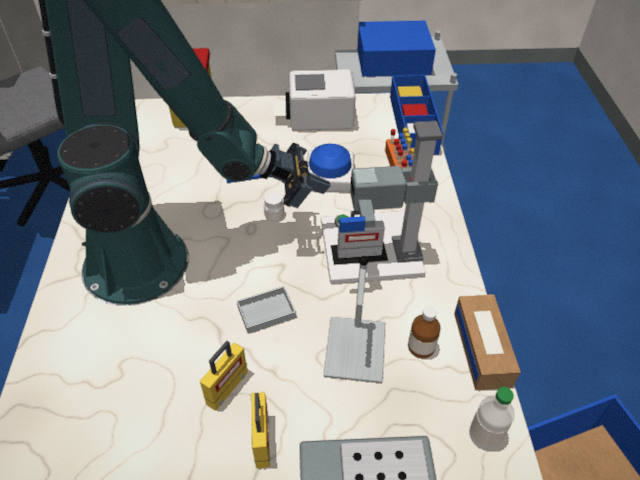

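View pics/t19.png

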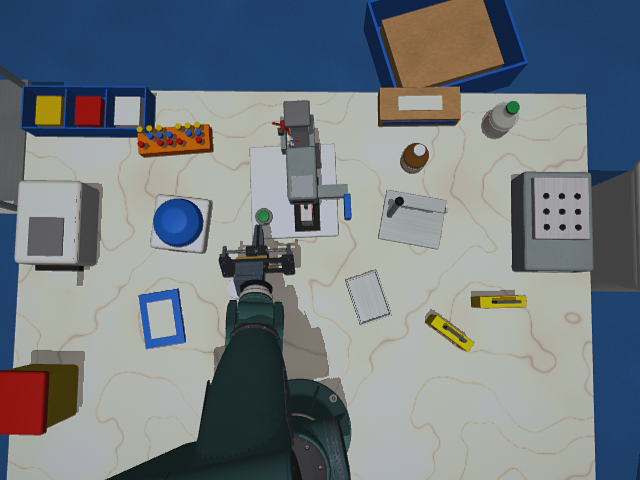

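The head is up with its handle at (352,222), and the cassette stands on the pad at (358,241). The jar, tray, bottle and logbook are where they were, and the arm is free. Handing in.

```bash
python3 -c "
from rig import order; print(order.job_done())"
```

```text
the job is handed in; nothing more can be done
None
```

The job is finished and handed in at 27 s of the 62 s allowed; no verdict was reported. I raised the head until its pawl held it and stood the cassette in the middle of the pad. Last I pressed the green key and backed the arm away.

**Checks that passed**
- **Head:** I lifted the handle 60 mm and lowered it. At a lift of about 54 mm the force reversed from -7 N to +10 N, which shows the pawl took the load. The handle was still at the raised-notch position in the last pictures.
- **Cassette:** It came off the hook upright. It stands lengthwise on the pad, with side margins of 17 and 18 px and its ends even to about 2 mm.
- **Key:** The force rose from 5 N to 20 N as it reached its stop, about 6 mm below its up height. The fingers hid the key while it was down, so this rests on force and height, not a picture.
- **The rest:** The bystanders and the yellow look-alikes looked unmoved, and the arm ended touching nothing (force under 1 N).

**What went wrong or disagreed**
- **First grip on the handle:** At a 40 degree lean, joint 5 reached its limit and one finger pushed sideways on the handle with about 54 N. This was before the head was lifted, and it stayed below the 120 N wrist limit. I can't rule out that it counts against the 40 N pressing limit, though it was a finger and not the gripper's body. I opened, backed off and did the rest at about 57 degrees.
- **Setting down:** The cassette met the pad with about 21 N upward on the tool for a moment. I eased off before letting go.
- **Network results:** In the last picture the network's best match for the cassette was a yellow look-alike. Its second match agreed with the real cassette's position to about 3 px.

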